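# Clear the sampler dock and seat the vial rack

## Robot

A 6-joint arm with a two-finger parallel gripper is mounted at the origin on the work surface. World frame = base frame: x ahead of the robot, y to its left, z up, the work surface at z = 0. Lengths are in m, angles in rad, forces in N, time in s.
With the tool pointing down it reaches from about 0.35 to 0.725 m from the base axis. Payload 6 kg.
Tool frame: the origin (TCP) lies midway between the tips of the shut fingers; the grasp point (between the pads) lies 19 mm behind it; x points along the fingers, z is the direction in which the jaws open and shut, and the axes are right-handed (so a half turn about x gives the same grasp; the last joint's range is limited). The gripper opens to 85 mm and grips with 20 to 120 N. Pads are 22 mm wide; open, the fingers measure 114 mm over their backs; the gripper's body (76 mm by 85 mm) begins 54 mm behind the grasp point. The pads swing forward as they close: fully open they stand 13 mm farther back than shut.
Start: joints at [-0.849, 0.04, 0.085, 0, -1.615, -0.334], TCP at [0.227, -0.555, 0.231] pointing down, gripper open.
Joint ranges: [-2.56, 2.56], [-1.29, 2.01], [-1.08, 1.49], [-3.29, 1.98], [-2.81, -0.18], [-2.99, 2.99]. Speed limits (rad/s): [2.57, 2.57, 3.01, 3.14, 3.14, 3.14].

## Interface

Orientations are given as a 3x3 rotation matrix whose columns are the frame's x, y, z axes.
In Python, from plant import robot gives the robot as it stands.
- The arm moves only by the tool servo_tool, never from a script. Its argument "steps" is a list of rows, each an object with "offset": the shift along the tool's x, y, z in mm, a list of three; "rot": the turn, a rotation vector about the tool's x, y, z in degrees, a list of three; "jaw": the closure, from 0 (fully open) to 1 (shut). In form: [{"offset": [x, y, z], "rot": [ax, ay, az], "jaw": jaw}, ...]. A call has 1 to 20 rows; each row shifts and turns the commanded pose from where the row before left it, along the tool's axes as they then stand; what a row does not reach is not made up. A row lasts 1/12 s, in which the tool goes at most 41.7 mm and 7.16 degrees, less where a joint would pass 70% of its speed; a pose out of reach is approached as far as the arm can. A call with a gripper value outside its range is refused whole. The fingers move at their own pace and stop on an object; "grip_force" is the grip in N (left out, the last holds). Time passes only in rows, so rows that do not move let the fingers close. It gives the time, the measured TCP pose, the force and the opening at its end, in the units of the state.
- robot.read_state(): the state, without advancing time (a new reading comes with each control period).
- robot.get_image(name): name is "side" or "top"; returns a dict with "img" (480x640x3 uint8, red, green, blue), "intrinsics" (3x3 intrinsics, pixels), "world_from_camera" (4x4, takes a point from camera to world coordinates). Camera axes: x right, y down, z forward; pixel columns grow to the right and rows downward; lengths in m; the calibration is good to about 2 mm. A picture is of the moment at which its call begins. There is no depth.
- robot.job_done(): hands the job in, once; it reports no verdict.
The state is a dict: "clock": time; "joint_pos": joint angles; "joint_velocities": joint speeds; "effort": joint torques, N m; "ee_pos": TCP position; "eef_rot": TCP orientation; "wrist_force": force on the tool from outside, world axes, zero at the start; "ft_torque": the same for the moment, N m; "finger_gap": finger opening in m.
Only numpy, scipy, OpenCV 4.12 (cv2) and the standard library are available. Lean on these libraries where they do the work, as an engineer would, in place of code of your own. Each camera call takes 0.05 s, during which the arm holds its last target. There are 200 camera calls.

## Task

With the brush, sweep the three brass nuts off the sampler dock's bed into the shallow waste tray along its open side, without touching the nuts with the fingers, and then stand the brush on the bench clear of the dock. Then push the vial rack along the bed, in under the clear guard, until it sits flush and square against both the side stop and the back stop. Leave everything else where it stands.

Things in the scene. Friction and masses are not known exactly. Their poses are not given: they have to be found in the camera images.
- dock: Sampler dock fixed to the bench: a white level bed, x -140 to 160 mm, y -115 to 105 mm, top 25 mm above the bench, with stops, a clear guard and a waste tray. Origin: at bench height under the bed; x points away from the robot, y to its left (dock yaw varies). The numbers in the other dock entries are mm in this frame.
- back_stop (a point): Steel bar along the dock's y across the bed's far end, 20 mm high above the bed; its near face is at x=120. This point: middle of that face's top edge.
- side_stop (a point): Steel bar along the dock's x on the bed's right side, x -140 to 120, 20 mm high above the bed; its left face is at y=-100. This point: middle of that face's top edge. The bed's left side has no stop.
- guard_edge (a point): Clear level plate over the bed's far end, 4 mm thick, x 46 to 160, y -110 to 100, underside 74 mm above the bed, an aluminium strip along its near edge. Open in front and at the sides, on two posts behind the back stop. The seated rack's near face is 24 mm inside this edge: reach it with the tool tilted forward. This point: middle of the near edge, underside.
- waste_tray (a point): Shallow steel tray along the bed's open left side, lower than the bed: x -110 to 110, y 105 to 220, rim 3 mm thick and 14 mm high above the bench. This point: centre of its floor, 3 mm above the bench.
- rack: Grey vial rack on the near part of the bed, full of capped vials: 50 (x) by 110 (y) by 44 mm high (solid sides 36 mm, vial caps above), 0.25 to 0.5 kg. Origin: centre of its underside; y is its long way. Seated, its far long face is on the back stop and its right end on the side stop: origin at x=95, y=-45, z=25 mm in the dock's frame, axes parallel.
- brush: Brush standing on its bristles on the bench, right of the dock (it may have swapped places with the wash bottle): bristles 64 (x) by 24 (y) by 25 mm high, wooden back 66 by 28 by 16 mm on them, then an upright flat wooden grip 30 (x) by 18 (y) mm, 41 to 115 mm above the bristle ends. Origin: centre of the bristle ends; z up.
- nut1: Loose brass hexagon nut, 22 mm across the flats (25 mm over the corners), 16 mm high, lying flat on the dock's bed; one of three alike. Origin at its centre, 8 mm above its underside.
- nut2: Loose brass hexagon nut, 22 mm across the flats (25 mm over the corners), 16 mm high, lying flat on the dock's bed; one of three alike. Origin at its centre, 8 mm above its underside.
- nut3: Loose brass hexagon nut, 22 mm across the flats (25 mm over the corners), 16 mm high, lying flat on the dock's bed; one of three alike. Origin at its centre, 8 mm above its underside.
- wash_bottle: White round bottle, 60 mm diameter, 160 mm high, to the right of the dock; to be left alone. Origin: centre of its underside.
- cap_pot: Small open steel pot, 38 mm diameter, 40 mm high, standing on the bed under the guard, left of the rack's home; to be left alone. Origin: centre of its underside.
- wrench: Steel wrench 160 mm long lying on the bench right of the dock; to be left alone. Origin: centre of its underside, x along it.
- jar: Glass jar, 70 mm diameter, 80 mm high, left of the dock; to be left alone. Origin: centre of its underside.
- beaker: Glass beaker, 80 mm diameter, 100 mm high, left of the dock; to be left alone. Origin: centre of its underside.
- amber_bottle: Amber glass bottle, 80 mm diameter, 180 mm high, far left; to be left alone. Origin: centre of its underside.
- tip_box: Grey box 85 by 120 by 55 mm, near left; to be left alone. Origin: centre of its underside.

How it is judged:
By the outcome, as a careful person would: the job done as asked, in the order asked, and still so for the second after the job is handed in, with the robot touching nothing.
It also fails if it takes over 67 s, if anything falls off the work surface, if the arm or the gripper's body presses on something with over 40 N, if the wrist force passes 120 N, or if a joint passes its speed limit or range.

## Working session

There is one attempt and no reset: what is moved stays moved. The work goes in short steps, Python scripts to look and compute and a tool call to move; the robot and the scene stay as the last step left them, time stands still between calls to the robot, and variables do not carry over. Pictures are saved under pics/ and viewed, about 8 in all and at most 12, crops included, and the job is handed in when it is done.

Besides the shell and the picture viewer there is one more tool, called after ">>>" in YAML: its name, and indented under it one key for each argument. servo_tool: Moves the arm, as the interface text tells. Its arguments: {"type":"object","properties":{"steps":{"type":"array"},"grip_force":{"type":"number"}},"required":["steps"]}

```bash
ls; mkdir -p pics; python3 - <<'E'
from plant import robot
import cv2,numpy as np,pickle
d={}
for n in("top","side"):
    r=robot.get_image(n);d[n]=r
    cv2.imwrite(f"pics/{n}0.png",cv2.cvtColor(r["img"],cv2.COLOR_RGB2BGR))
    print(n,r["intrinsics"].tolist(),np.round(r["world_from_camera"],4).tolist())
pickle.dump(d,open("d0.pkl","wb"))
s=robot.read_state();print({k:np.round(v,3).tolist() for k,v in s.items()})
E
```

```text
pics
top [[440.2909133664848, 0.0, 315.51759820509477], [0.0, 440.2909133664848, 238.2772838805579], [0.0, 0.0, 1.0]] [[-0.0136, -0.9907, 0.1354, 0.3489], [-0.9999, 0.0142, 0.003, 0.0223], [-0.0049, -0.1353, -0.9908, 1.1049], [0.0, 0.0, 0.0, 1.0]]
side [[472.4792696205186, 0.0, 316.97487638758133], [0.0, 472.4792696205186, 239.45576979052495], [0.0, 0.0, 1.0]] [[-0.7798, -0.3299, 0.5321, -0.0389], [-0.6257, 0.3798, -0.6814, 0.749], [0.0227, -0.8642, -0.5026, 0.6104], [0.0, 0.0, 0.0, 1.0]]
{'clock': 0.1, 'joint_pos': [-0.849, 0.041, 0.084, -0.0, -1.616, -0.334], 'joint_velocities': [-0.0, -0.001, 0.002, 0.002, 0.002, 0.001], 'effort': [-0.006, -36.935, 34.828, 6.952, -0.005, 0.0], 'ee_pos': [0.227, -0.555, 0.23], 'eef_rot': [[-0.001, -0.926, -0.378], [0.001, -0.378, 0.926], [-1.0, 0.0, 0.002]], 'wrist_force': [0.351, 0.783, -0.434], 'ft_torque': [0.021, 0.007, -0.029], 'finger_gap': 0.085}
```

View pics/top0.png

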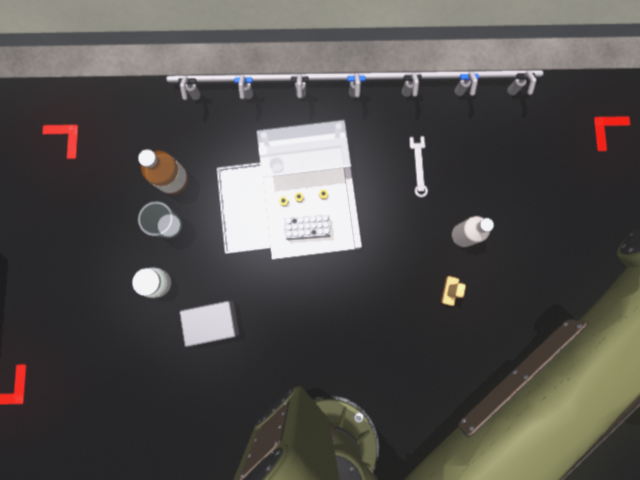

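View pics/side0.png

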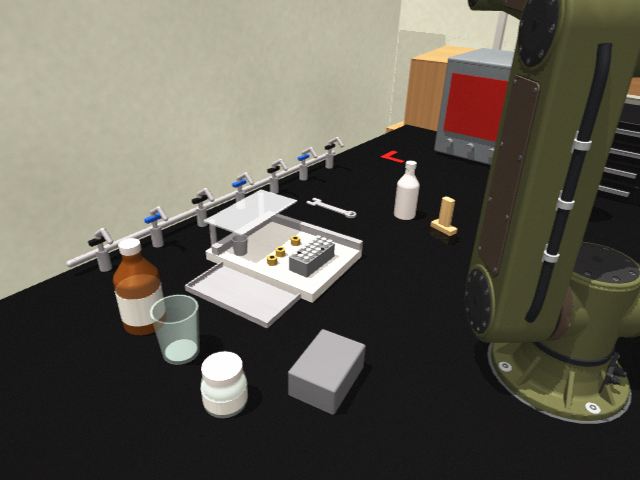

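```bash
cat > h.py <<'E'
import numpy as np,cv2,pickle
def pix2w(r,uv,z):
    K=r["intrinsics"];T=np.array(r["world_from_camera"])
    d=T[:3,:3]@np.linalg.solve(K,[uv[0],uv[1],1.]);o=T[:3,3]
    return o+d*(z-o[2])/d[2]
def w2pix(r,p):
    T=np.linalg.inv(r["world_from_camera"]);c=T[:3,:3]@np.array(p)+T[:3,3]
    q=r["intrinsics"]@c;return q[:2]/q[2]
def crop(r,x,y,w,h,s):
    i=cv2.cvtColor(r["img"],cv2.COLOR_RGB2BGR)[y:y+h,x:x+w]
    return cv2.resize(i,None,fx=s,fy=s,interpolation=cv2.INTER_CUBIC)
E
python3 - <<'E'
from h import *
d=pickle.load(open("d0.pkl","rb"))
a=np.vstack([crop(d["top"],430,265,50,50,4),crop(d["side"],420,190,50,50,4),np.zeros((200,200,3),np.uint8)])
cv2.imwrite("pics/m1.png",np.hstack([crop(d["top"],215,115,150,150,4),a]))
E
```

```text
(no output)
```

View pics/m1.png

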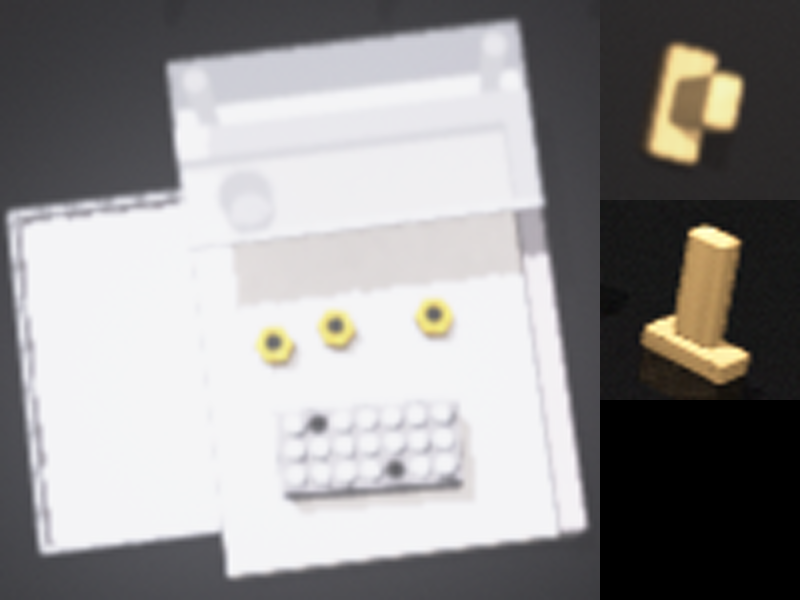

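```bash
cat > m.py <<'E'
from h import *
from scipy.optimize import least_squares
d=pickle.load(open("d0.pkl","rb"));r=d["top"]
D=lambda x,y:((x+.5)/4-.5+215,(y+.5)/4-.5+115)
B=lambda x,y:((x-600+.5)/4-.5+430,(y+.5)/4-.5+265)
obs=[((228,577),(-140,105,25)),((586,530),(-140,-115,45)),((558,537),(-140,-100,45)),((40,553),(-110,220,14)),((8,212),(110,220,14)),((545,205),(46,-110,103)),((167,63),(160,100,103)),((518,20),(160,-110,103))]
W=np.array([pix2w(r,D(*p),q[2]/1e3)[:2] for p,q in obs]);Q=np.array([q[:2] for p,q in obs])/1e3
R=lambda a:np.array([[np.cos(a),-np.sin(a)],[np.sin(a),np.cos(a)]])
f=lambda t:(Q@R(t[2]).T+t[:2]-W).ravel()
s=least_squares(f,[.5,.03,0]);t=s.x;print("dock",t[:2]*1e3,np.degrees(t[2]));print(np.round(f(t)*1e3,1).reshape(-1,2).tolist())
np.save("dock.npy",t)
tod=lambda p:(R(t[2]).T@(np.array(p)[:2]-t[:2]))*1e3
for p in[(276,346),(337,329),(435,319)]:
    w=pix2w(r,D(*p),.033);print("nut",w[:2]*1e3,tod(w))
for n,p,z in[("cap c",(370,443),.069),("capL",(296,447),.069),("capR",(444,437),.069),("near-left bot",(288,500),.025),("near-right",(463,487),.025)]:
    w=pix2w(r,D(*p),z);print(n,w[:2]*1e3,tod(w))
g=np.mean([pix2w(r,B(*p),.115) for p in[(708,73),(743,77),(738,131),(704,125)]],0)
b=[pix2w(r,B(*p),.041)[:2] for p in[(672,42),(717,48),(695,163),(648,152)]]
print("grip",g*1e3,"back",np.mean(b,0)*1e3)
l=(b[0]+b[1]-b[2]-b[3])/2;print("brush yaw",np.degrees(np.arctan2(l[1],l[0])),np.linalg.norm(l)*1e3)
# side check: brush grip top, back centre
S=lambda x,y:((x-600+.5)/4-.5+420,(y-200+.5)/4-.5+190)
g=pix2w(d["side"],S(715,237),.115);print("grip side",g*1e3)
for p in[(645,335-0),(672,318),(748,352),(720,375)]: print(pix2w(d["side"],S(*p),.041)[:2]*1e3)
E
python3 m.py
```

```text
dock [597.6813787   45.47447282] 6.111885507786143
[[0.5, 0.7], [0.2, 0.8], [2.7, -1.3], [0.4, -0.1], [-0.4, -0.3], [-1.0, 1.0], [-0.6, -0.5], [-1.7, -0.2]]
nut [589.70261432 103.61700921] [-1.74295674 58.66154891]
nut [599.94768025  65.6003972 ] [ 4.39623354 19.7702323 ]
nut [605.41318452   4.51625082] [  3.32702166 -41.54861848]
cap c [521.74936306  45.06452767] [-75.54405589   7.67689223]
capL [519.97017624  89.19694697] [-72.6143361   51.74788814]
capR [524.7375057    0.90286183] [-77.2748056  -36.55190192]
near-left bot [494.08452526  97.16679341] [-97.50429768  62.42848696]
near-right [500.65817981 -11.24288223] [-102.51042314  -46.06487419]
grip [ 363.16008444 -296.17888916  115.        ] back [ 364.81740721 -295.95101843]
brush yaw -14.651335012745424 68.97005829413825
grip side [ 364.34354139 -293.28426214  115.        ]
[ 393.66986263 -279.85754552]
[ 391.16778663 -313.29066245]
[ 333.12540149 -302.51610666]
[ 333.64834362 -262.68435307]
```

>>> servo_tool:
  steps:
    - {"offset": [0, 0, 0], "rot": [6.2, 0, 0], "jaw": 0}
    - {"offset": [0, 0, 0], "rot": [6.2, 0, 0], "jaw": 0}
    - {"offset": [0, 0, 0], "rot": [6.2, 0, 0], "jaw": 0}
    - {"offset": [0, 0, 0], "rot": [6.2, 0, 0], "jaw": 0}
    - {"offset": [0, 0, 0], "rot": [6.2, 0, 0], "jaw": 0}
    - {"offset": [0, 0, 0], "rot": [6.2, 0, 0], "jaw": 0}
    - {"offset": [5, -8.1, 35.8], "rot": [0, 0, 0], "jaw": 0}
    - {"offset": [5, -8.1, 35.8], "rot": [0, 0, 0], "jaw": 0}
    - {"offset": [5, -8.1, 35.8], "rot": [0, 0, 0], "jaw": 0}
    - {"offset": [5, -8.1, 35.8], "rot": [0, 0, 0], "jaw": 0}
    - {"offset": [5, -8.1, 35.8], "rot": [0, 0, 0], "jaw": 0}
    - {"offset": [5, -8.1, 35.8], "rot": [0, 0, 0], "jaw": 0}
    - {"offset": [5, -8.1, 35.8], "rot": [0, 0, 0], "jaw": 0}
    - {"offset": [5, -8.1, 35.8], "rot": [0, 0, 0], "jaw": 0}
    - {"offset": [0, 0, 0], "rot": [0, 0, 0], "jaw": 0}

```text
clock: 1.35
ee_pos: [0.3655, -0.2909, 0.1899]
eef_rot: [[-0.0, -0.967, 0.253], [0.002, 0.253, 0.967], [-1.0, 0.001, 0.002]]
wrist_force: [-1.0, -1.6, 0.8]
finger_gap: 0.0856
```

```bash
cat > go.py <<'E'
# usage: go.py x y z(mm) [yaw tilt]: world target; prints tool-frame offset from the measured pose
import sys,numpy as np
from scipy.spatial.transform import Rotation as Ro
from plant import robot
def main():
    s=robot.read_state();R=np.array(s["eef_rot"]);p=np.array(s["ee_pos"])*1e3
    print("t",round(float(s["clock"]),2),"p",p.round(1),"gap",round(float(s["finger_gap"])*1e3,1),"F",np.round(s["wrist_force"],1),"j",np.round(s["joint_pos"],2));print(R.round(3).tolist())
    a=[float(v) for v in sys.argv[1:]]
    if len(a)>=3: print("offset",(R.T@(np.array(a[:3])-p)).round(1))
    if len(a)>=5:
        y,t=np.radians(a[3:5]);h=np.array([np.cos(y),np.sin(y),0]);l=np.array([-np.sin(y),np.cos(y),0])
        x=np.sin(t)*h-np.cos(t)*np.array([0,0,1]);T=np.column_stack([x,np.cross(l,x),l])
        print("rot",Ro.from_matrix(R.T@T).as_rotvec(degrees=True).round(2))
main()
E
python3 go.py 364 -295 66 -15 0
```

```text
t 1.35 p [ 365.5 -290.9  189.9] gap 85.6 F [-1.  -1.6  0.8] j [-0.24 -0.32 -0.32 -0.   -1.58 -1.59]
[[-0.0, -0.967, 0.253], [0.002, 0.253, 0.967], [-1.0, 0.001, 0.002]]
offset [123.9   0.3  -4.6]
rot [ 0.34  0.12 -0.05]
```

>>> servo_tool:
  steps:
    - {"offset": [10, 0, -4.5], "rot": [0.3, 0, 0], "jaw": 0}
    - {"offset": [25, 0, 0], "rot": [0, 0, 0], "jaw": 0}
    - {"offset": [25, 0, 0], "rot": [0, 0, 0], "jaw": 0}
    - {"offset": [25, 0, 0], "rot": [0, 0, 0], "jaw": 0}
    - {"offset": [20, 0, 0], "rot": [0, 0, 0], "jaw": 0}
    - {"offset": [13, 0, 0], "rot": [0, 0, 0], "jaw": 0}
    - {"offset": [6, 0, 0], "rot": [0, 0, 0], "jaw": 0}
    - {"offset": [0, 0, 0], "rot": [0, 0, 0], "jaw": 0}
    - {"offset": [0, 0, 0], "rot": [0, 0, 0], "jaw": 1}
    - {"offset": [0, 0, 0], "rot": [0, 0, 0], "jaw": 1}
    - {"offset": [0, 0, 0], "rot": [0, 0, 0], "jaw": 1}
    - {"offset": [0, 0, 0], "rot": [0, 0, 0], "jaw": 1}
    - {"offset": [0, 0, 0], "rot": [0, 0, 0], "jaw": 1}
    - {"offset": [0, 0, 0], "rot": [0, 0, 0], "jaw": 1}
    - {"offset": [0, 0, 0], "rot": [0, 0, 0], "jaw": 1}
    - {"offset": [0, 0, 0], "rot": [0, 0, 0], "jaw": 1}
  grip_force: 50

```text
clock: 2.68
ee_pos: [0.3624, -0.2997, 0.0673]
eef_rot: [[0.0, -0.965, 0.263], [0.0, 0.263, 0.965], [-1.0, 0.0, 0.0]]
wrist_force: [0.8, 0.9, 0.8]
finger_gap: 0.0174
```

```bash
python3 go.py 608 -36 220 6.1 0
```

```text
t 2.68 p [ 362.4 -299.7   67.3] gap 17.4 F [0.8 0.9 0.8] j [-0.26 -0.28 -0.51 -0.   -1.34 -1.58]
[[0.0, -0.965, 0.263], [0.0, 0.263, 0.965], [-1.0, 0.0, 0.0]]
offset [-152.7 -167.5  319.1]
rot [-2.137e+01  1.000e-02 -0.000e+00]
```

>>> servo_tool:
  steps:
    - {"offset": [-15, 0, 0], "rot": [0, 0, 0], "jaw": 1}
    - {"offset": [-34, 0, 0], "rot": [-4.3, 0, 0], "jaw": 1}
    - {"offset": [-34, 0, 0], "rot": [-4.3, 0, 0], "jaw": 1}
    - {"offset": [-34, 0, 0], "rot": [-4.3, 0, 0], "jaw": 1}
    - {"offset": [-34, 0, 0], "rot": [-4.3, 0, 0], "jaw": 1}
    - {"offset": [0, 0, 0], "rot": [-4.2, 0, 0], "jaw": 1}
    - {"offset": [0, -27, 23.5], "rot": [0, 0, 0], "jaw": 1}
    - {"offset": [0, -27, 23.5], "rot": [0, 0, 0], "jaw": 1}
    - {"offset": [0, -27, 23.5], "rot": [0, 0, 0], "jaw": 1}
    - {"offset": [0, -27, 23.5], "rot": [0, 0, 0], "jaw": 1}
    - {"offset": [0, -27, 23.5], "rot": [0, 0, 0], "jaw": 1}
    - {"offset": [0, -27, 23.5], "rot": [0, 0, 0], "jaw": 1}
    - {"offset": [0, -27, 23.5], "rot": [0, 0, 0], "jaw": 1}
    - {"offset": [0, -27, 23.5], "rot": [0, 0, 0], "jaw": 1}
    - {"offset": [0, -27, 23.5], "rot": [0, 0, 0], "jaw": 1}
    - {"offset": [0, -27, 23.5], "rot": [0, 0, 0], "jaw": 1}
    - {"offset": [0, 0, 0], "rot": [0, 0, 0], "jaw": 1}
    - {"offset": [0, 0, 0], "rot": [0, 0, 0], "jaw": 1}

```text
clock: 4.18
ee_pos: [0.6062, -0.0359, 0.2163]
eef_rot: [[-0.003, -0.994, -0.109], [-0.0, -0.109, 0.994], [-1.0, 0.003, -0.0]]
wrist_force: [0.0, -0.1, -1.4]
finger_gap: 0.0174
```

```bash
python3 go.py 608 -36 94 6.1 0; python3 - <<'E'
from h import *
from plant import robot
a=robot.get_image("top");b=robot.get_image("side")
cv2.imwrite("pics/l2.png",np.hstack([crop(a,200,100,200,200,2),crop(b,180,130,200,200,2)]))
E
```

```text
t 4.18 p [606.2 -35.9 216.3] gap 17.4 F [ 0.  -0.1 -1.4] j [ 0.27  0.06  0.08 -0.   -1.59 -1.73]
[[-0.003, -0.994, -0.109], [-0.0, -0.109, 0.994], [-1.0, 0.003, -0.0]]
offset [122.3  -2.2  -0.3]
rot [ 0.14 -0.   -0.19]
```

View pics/l2.png

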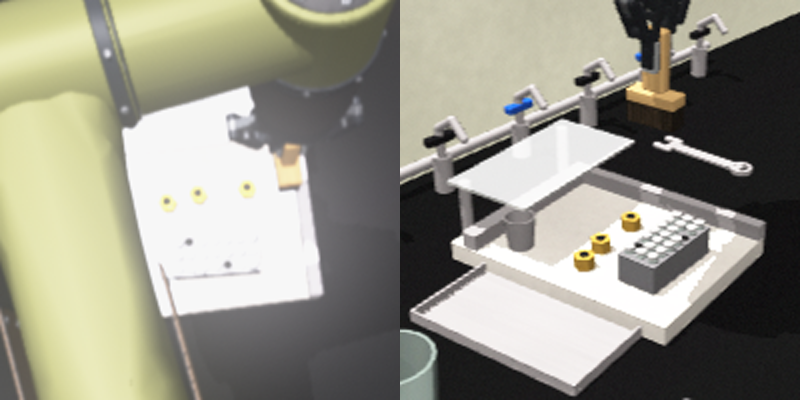

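```bash
python3 - <<'E'
from h import *
d=pickle.load(open("d0.pkl","rb"));r=d["top"]
for n,p,z in[("near R",(301,186),.190),("near L",(277,188),.190),("back far R",(298,165),.19)]:
    print(n,pix2w(r,(p[0]/2+200-.25,p[1]/2+100-.25),z)*1e3)
s=d["side"]
for n,p,z in[("near-left",(657,109),.190),("left",(628,92),.19),("right",(684,96),.19),("griptop near",(669,30),.264)]:
    print(n,pix2w(s,((p[0]-400)/2+180-.25,p[1]/2+130-.25),z)*1e3)
E
```

```text
near R [570.52787174 -50.06903869 190.        ]
near L [568.72958682 -24.51662116 190.        ]
back far R [593.50281857 -47.42730749 190.        ]
near-left [572.80058773   2.21189475 190.        ]
left [628.68466346 -13.00047522 190.        ]
right [573.34451723 -46.75911098 190.        ]
griptop near [594.66110548 -43.51539106 264.        ]
```

>>> servo_tool:
  steps:
    - {"offset": [20, -4.2, 3.5], "rot": [0, 0, 0], "jaw": 1}
    - {"offset": [25, 0, 0], "rot": [0, 0, 0], "jaw": 1}
    - {"offset": [25, 0, 0], "rot": [0, 0, 0], "jaw": 1}
    - {"offset": [20, 0, 0], "rot": [0, 0, 0], "jaw": 1}
    - {"offset": [15, 0, 0], "rot": [0, 0, 0], "jaw": 1}
    - {"offset": [9, 0, 0], "rot": [0, 0, 0], "jaw": 1}
    - {"offset": [5, 0, 0], "rot": [0, 0, 0], "jaw": 1}
    - {"offset": [2.5, 0, 0], "rot": [0, 0, 0], "jaw": 1}
    - {"offset": [0, 0, 0], "rot": [0, 0, 0], "jaw": 1}
    - {"offset": [0, 0, 0], "rot": [0, 0, 0], "jaw": 1}

```text
clock: 5.12
ee_pos: [0.6101, -0.0336, 0.0981]
eef_rot: [[0.002, -0.994, -0.106], [0.0, -0.106, 0.994], [-1.0, -0.002, -0.0]]
wrist_force: [-0.3, 0.1, -0.8]
finger_gap: 0.0175
```

```bash
python3 go.py 590 154 94 6.1 0
```

```text
t 5.12 p [610.1 -33.6  98.1] gap 17.5 F [-0.3  0.1 -0.8] j [ 0.27  0.09 -0.1   0.   -1.37 -1.74]
[[0.002, -0.994, -0.106], [0.0, -0.106, 0.994], [-1.0, -0.002, -0.0]]
offset [  4.1   0.  188.7]
rot [ 0.01 -0.    0.11]
```

>>> servo_tool:
  steps:
    - {"offset": [2.5, 0, 2], "rot": [0, 0, 0], "jaw": 1}
    - {"offset": [0, 0, 5], "rot": [0, 0, 0], "jaw": 1}
    - {"offset": [0, 0, 7], "rot": [0, 0, 0], "jaw": 1}
    - {"offset": [0, 0, 8], "rot": [0, 0, 0], "jaw": 1}
    - {"offset": [0, 0, 8], "rot": [0, 0, 0], "jaw": 1}
    - {"offset": [0, 0, 8], "rot": [0, 0, 0], "jaw": 1}
    - {"offset": [0, 0, 8], "rot": [0, 0, 0], "jaw": 1}
    - {"offset": [0, 0, 8], "rot": [0, 0, 0], "jaw": 1}
    - {"offset": [0, 0, 8], "rot": [0, 0, 0], "jaw": 1}
    - {"offset": [0, 0, 8], "rot": [0, 0, 0], "jaw": 1}
    - {"offset": [0, 0, 8], "rot": [0, 0, 0], "jaw": 1}
    - {"offset": [0, 0, 8], "rot": [0, 0, 0], "jaw": 1}
    - {"offset": [0, 0, 8], "rot": [0, 0, 0], "jaw": 1}
    - {"offset": [0, 0, 8], "rot": [0, 0, 0], "jaw": 1}
    - {"offset": [0, 0, 6], "rot": [0, 0, 0], "jaw": 1}
    - {"offset": [0, 0, 3], "rot": [0, 0, 0], "jaw": 1}
    - {"offset": [0, 0, 0], "rot": [0, 0, 0], "jaw": 1}

```text
clock: 6.53
ee_pos: [0.5976, 0.0778, 0.0942]
eef_rot: [[-0.0, -0.994, -0.107], [0.001, -0.107, 0.994], [-1.0, 0.0, 0.001]]
wrist_force: [0.7, -0.7, -1.2]
finger_gap: 0.0174
```

```bash
python3 go.py 590 154 94 6.1 0;  python3 - <<'E'
from h import *
from plant import robot
a=robot.get_image("top");b=robot.get_image("side")
cv2.imwrite("pics/l3.png",np.hstack([crop(a,200,130,130,130,3),crop(b,180,180,130,130,3)]))
E
```

```text
t 6.53 p [597.6  77.8  94.2] gap 17.4 F [ 0.7 -0.7 -1.2] j [ 0.46  0.07 -0.13 -0.   -1.37 -1.92]
[[-0.0, -0.994, -0.107], [0.001, -0.107, 0.994], [-1.0, 0.0, 0.001]]
offset [ 0.2 -0.6 76.6]
rot [ 0.06  0.03 -0.01]
```

View pics/l3.png

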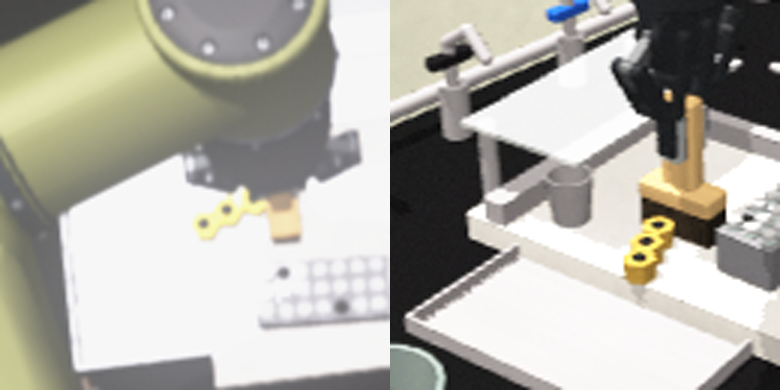

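>>> servo_tool:
  steps:
    - {"offset": [0, -0.5, 4], "rot": [0, 0, 0], "jaw": 1}
    - {"offset": [0, 0, 7], "rot": [0, 0, 0], "jaw": 1}
    - {"offset": [0, 0, 7], "rot": [0, 0, 0], "jaw": 1}
    - {"offset": [0, 0, 7], "rot": [0, 0, 0], "jaw": 1}
    - {"offset": [0, 0, 7], "rot": [0, 0, 0], "jaw": 1}
    - {"offset": [0, 0, 7], "rot": [0, 0, 0], "jaw": 1}
    - {"offset": [0, 0, 7], "rot": [0, 0, 0], "jaw": 1}
    - {"offset": [0, 0, 7], "rot": [0, 0, 0], "jaw": 1}
    - {"offset": [0, 0, 7], "rot": [0, 0, 0], "jaw": 1}
    - {"offset": [0, 0, 7], "rot": [0, 0, 0], "jaw": 1}
    - {"offset": [0, 0, 7], "rot": [0, 0, 0], "jaw": 1}
    - {"offset": [0, 0, 5], "rot": [0, 0, 0], "jaw": 1}
    - {"offset": [0, 0, 0], "rot": [0, 0, 0], "jaw": 1}
    - {"offset": [0, 0, 0], "rot": [0, 0, 0], "jaw": 1}

```text
clock: 7.8
ee_pos: [0.5897, 0.1558, 0.0942]
eef_rot: [[-0.0, -0.994, -0.107], [0.0, -0.107, 0.994], [-1.0, 0.0, 0.0]]
wrist_force: [0.2, -0.6, -1.4]
finger_gap: 0.0179
```

```bash
python3 go.py 608 -36 216 6.1 0;  python3 - <<'E'
from h import *
from plant import robot
a=robot.get_image("top");b=robot.get_image("side")
cv2.imwrite("pics/l4.png",np.hstack([crop(a,200,130,130,130,3),crop(b,180,180,130,130,3)]))
E
```

```text
t 7.8 p [589.7 155.8  94.2] gap 17.9 F [ 0.2 -0.6 -1.4] j [ 0.59  0.09 -0.11 -0.   -1.37 -2.05]
[[-0.0, -0.994, -0.107], [0.0, -0.107, 0.994], [-1.0, 0.0, 0.0]]
offset [-121.8    2.4 -192.6]
rot [ 0.05  0.01 -0.01]
```

View pics/l4.png

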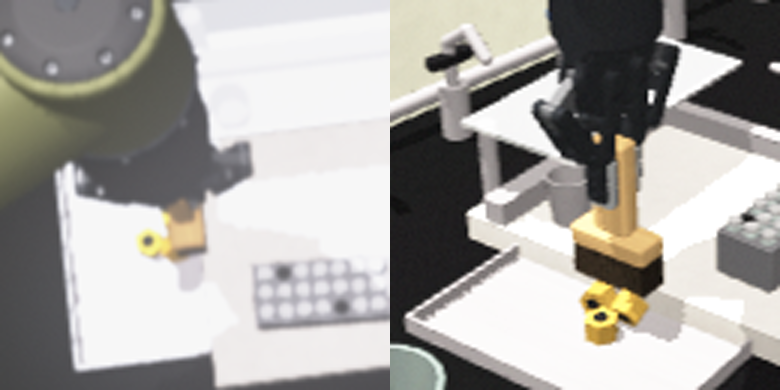

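>>> servo_tool:
  steps:
    - {"offset": [0, 0, 6], "rot": [0, 0, 0], "jaw": 1}
    - {"offset": [0, 0, 6], "rot": [0, 0, 0], "jaw": 1}
    - {"offset": [0, 0, 0], "rot": [0, 0, 0], "jaw": 1}
    - {"offset": [-15, 0, 0], "rot": [0, 0, 0], "jaw": 1}
    - {"offset": [-35, 0, 0], "rot": [0, 0, 0], "jaw": 1}
    - {"offset": [-35, 0, 0], "rot": [0, 0, 0], "jaw": 1}
    - {"offset": [-30, 0, 0], "rot": [0, 0, 0], "jaw": 1}
    - {"offset": [0, 19.5, -31.4], "rot": [0, 0, 0], "jaw": 1}
    - {"offset": [0, 19.5, -31.4], "rot": [0, 0, 0], "jaw": 1}
    - {"offset": [0, 19.5, -31.4], "rot": [0, 0, 0], "jaw": 1}
    - {"offset": [0, 19.5, -31.4], "rot": [0, 0, 0], "jaw": 1}
    - {"offset": [0, 19.5, -31.4], "rot": [0, 0, 0], "jaw": 1}
    - {"offset": [0, 19.5, -31.4], "rot": [0, 0, 0], "jaw": 1}
    - {"offset": [0, 19.5, -31.4], "rot": [0, 0, 0], "jaw": 1}
    - {"offset": [0, 19.5, -31.4], "rot": [0, 0, 0], "jaw": 1}
    - {"offset": [0, 19.5, -31.4], "rot": [0, 0, 0], "jaw": 1}
    - {"offset": [0, 19.5, -31.4], "rot": [0, 0, 0], "jaw": 1}
    - {"offset": [0, 19.5, -31.4], "rot": [0, 0, 0], "jaw": 1}
    - {"offset": [0, 19.5, -31.4], "rot": [0, 0, 0], "jaw": 1}
    - {"offset": [0, 19.5, -31.4], "rot": [0, 0, 0], "jaw": 1}
    - {"offset": [0, 19.5, -31.4], "rot": [0, 0, 0], "jaw": 1}

```text
invalid input
```

>>> servo_tool:
  steps:
    - {"offset": [0, 0, 0], "rot": [5.3, 0, 0], "jaw": 1}
    - {"offset": [0, 0, 0], "rot": [5.3, 0, 0], "jaw": 1}
    - {"offset": [0, 0, 0], "rot": [5.3, 0, 0], "jaw": 1}
    - {"offset": [0, 0, 0], "rot": [5.3, 0, 0], "jaw": 1}
    - {"offset": [0, 0, 0], "rot": [0, 0, 0], "jaw": 1}
    - {"offset": [0, 0, 0], "rot": [0, 0, 0], "jaw": 1}

```text
clock: 8.4
ee_pos: [0.5898, 0.155, 0.0945]
eef_rot: [[-0.0, -0.966, 0.258], [-0.0, 0.258, 0.966], [-1.0, 0.0, -0.0]]
wrist_force: [-1.5, -1.6, 0.5]
finger_gap: 0.0173
```

```bash
python3 go.py 362 -299 69 -15 0;  python3 - <<'E'
from h import *
from plant import robot
a=robot.get_image("top");b=robot.get_image("side")
pickle.dump(dict(top=a,side=b),open("d1.pkl","wb"))
cv2.imwrite("pics/l5.png",np.hstack([crop(a,210,110,160,160,3),crop(b,180,180,100,160,3)]))
E
```

```text
t 8.4 p [589.8 155.   94.5] gap 17.3 F [-1.5 -1.6  0.5] j [ 0.59  0.09 -0.11  0.   -1.37 -2.42]
[[-0.0, -0.966, 0.258], [-0.0, 0.258, 0.966], [-1.0, 0.0, -0.0]]
offset [  25.7  102.9 -497.4]
rot [ 0.05 -0.02 -0.01]
```

View pics/l5.png

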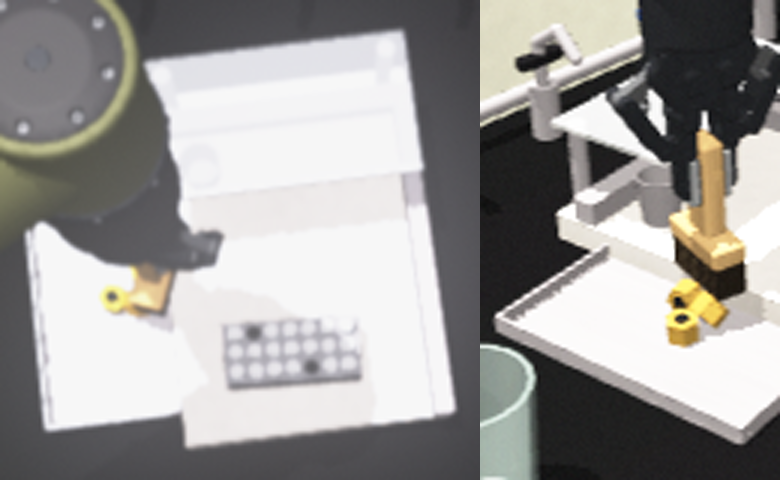

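>>> servo_tool:
  steps:
    - {"offset": [0, 0, 7], "rot": [0, 0, 0], "jaw": 1}
    - {"offset": [0, 0, 7], "rot": [0, 0, 0], "jaw": 1}
    - {"offset": [0, 0, 0], "rot": [0, 0, 0], "jaw": 1}
    - {"offset": [-15, 0, 0], "rot": [0, 0, 0], "jaw": 1}
    - {"offset": [-35, 0, 0], "rot": [0, 0, 0], "jaw": 1}
    - {"offset": [-35, 0, 0], "rot": [0, 0, 0], "jaw": 1}
    - {"offset": [-30, 0, 0], "rot": [0, 0, 0], "jaw": 1}

```text
clock: 9.08
ee_pos: [0.5937, 0.1694, 0.2113]
eef_rot: [[0.001, -0.966, 0.259], [0.001, 0.259, 0.966], [-1.0, -0.001, 0.001]]
wrist_force: [1.3, -0.0, -0.4]
finger_gap: 0.0175
```

>>> servo_tool:
  steps:
    - {"offset": [0, 7.4, -36.5], "rot": [0, 0, 0], "jaw": 1}
    - {"offset": [0, 7.4, -36.5], "rot": [0, 0, 0], "jaw": 1}
    - {"offset": [0, 7.4, -36.5], "rot": [0, 0, 0], "jaw": 1}
    - {"offset": [0, 7.4, -36.5], "rot": [0, 0, 0], "jaw": 1}
    - {"offset": [0, 7.4, -36.5], "rot": [0, 0, 0], "jaw": 1}
    - {"offset": [0, 7.4, -36.5], "rot": [0, 0, 0], "jaw": 1}
    - {"offset": [0, 7.4, -36.5], "rot": [0, 0, 0], "jaw": 1}
    - {"offset": [0, 7.4, -36.5], "rot": [0, 0, 0], "jaw": 1}
    - {"offset": [0, 7.4, -36.5], "rot": [0, 0, 0], "jaw": 1}
    - {"offset": [0, 7.4, -36.5], "rot": [0, 0, 0], "jaw": 1}
    - {"offset": [0, 7.4, -36.5], "rot": [0, 0, 0], "jaw": 1}
    - {"offset": [0, 7.4, -36.5], "rot": [0, 0, 0], "jaw": 1}
    - {"offset": [0, 7.4, -36.5], "rot": [0, 0, 0], "jaw": 1}
    - {"offset": [0, 7.4, -36.5], "rot": [0, 0, 0], "jaw": 1}
    - {"offset": [0, 0, 0], "rot": [0, 0, 0], "jaw": 1}
    - {"offset": [0, 0, 0], "rot": [0, 0, 0], "jaw": 1}

```text
clock: 10.42
ee_pos: [0.3598, -0.2987, 0.2091]
eef_rot: [[0.0, -0.965, 0.263], [0.0, 0.263, 0.965], [-1.0, -0.0, 0.0]]
wrist_force: [-0.3, -0.4, -1.8]
finger_gap: 0.0176
```

```bash
python3 go.py 362 -299 69 -15 0;  python3 - <<'E'
from h import *
from plant import robot
a=robot.get_image("top");b=robot.get_image("side")
pickle.dump(dict(top=a,side=b),open("d1.pkl","wb"))
cv2.imwrite("pics/l6.png",np.hstack([crop(a,210,110,160,160,3),crop(b,180,180,100,160,3)]))
E
```

```text
t 10.42 p [ 359.8 -298.7  209.1] gap 17.6 F [-0.3 -0.4 -1.8] j [-0.26 -0.32 -0.28 -0.   -1.61 -1.58]
[[0.0, -0.965, 0.263], [0.0, 0.263, 0.965], [-1.0, -0.0, 0.0]]
offset [140.1  -2.2   0.2]
rot [-0.27  0.03  0.01]
```

View pics/l6.png

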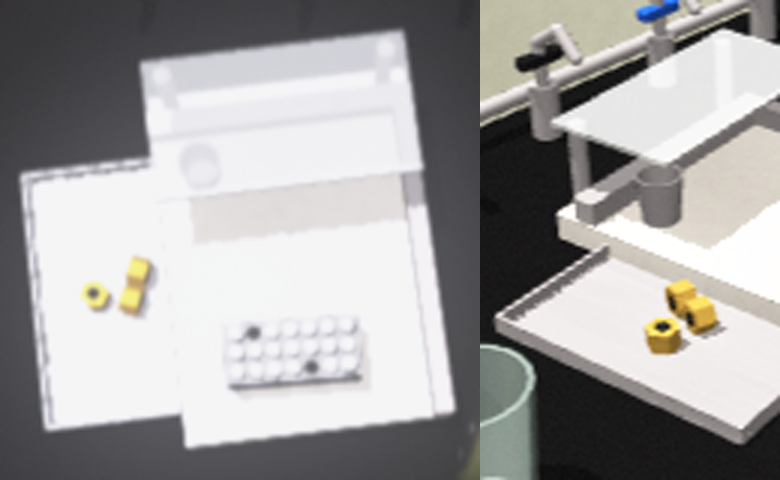

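>>> servo_tool:
  steps:
    - {"offset": [30, -2, 0], "rot": [0, 0, 0], "jaw": 1}
    - {"offset": [35, 0, 0], "rot": [0, 0, 0], "jaw": 1}
    - {"offset": [30, 0, 0], "rot": [0, 0, 0], "jaw": 1}
    - {"offset": [22, 0, 0], "rot": [0, 0, 0], "jaw": 1}
    - {"offset": [12, 0, 0], "rot": [0, 0, 0], "jaw": 1}
    - {"offset": [6, 0, 0], "rot": [0, 0, 0], "jaw": 1}
    - {"offset": [2, 0, 0], "rot": [0, 0, 0], "jaw": 1}
    - {"offset": [1, 0, 0], "rot": [0, 0, 0], "jaw": 1}
    - {"offset": [0, 0, 0], "rot": [0, 0, 0], "jaw": 1}
    - {"offset": [0, 0, 0], "rot": [0, 0, 0], "jaw": 1}

```text
clock: 11.35
ee_pos: [0.3632, -0.2982, 0.0727]
eef_rot: [[0.002, -0.966, 0.26], [-0.001, 0.26, 0.966], [-1.0, -0.002, -0.0]]
wrist_force: [-0.2, -0.1, -1.0]
finger_gap: 0.0169
```

```bash
python3 go.py 362 -299 68 -15 0
```

```text
t 11.35 p [ 363.2 -298.2   72.7] gap 16.9 F [-0.2 -0.1 -1. ] j [-0.26 -0.29 -0.5   0.   -1.35 -1.58]
[[0.002, -0.966, 0.26], [-0.001, 0.26, 0.966], [-1.0, -0.002, -0.0]]
offset [ 4.7  1.  -1.1]
rot [-0.07 -0.02  0.13]
```

>>> servo_tool:
  steps:
    - {"offset": [2, 0, 0], "rot": [0, 0, 0], "jaw": 1}
    - {"offset": [2, 0, 0], "rot": [0, 0, 0], "jaw": 1}
    - {"offset": [1, 0, 0], "rot": [0, 0, 0], "jaw": 1}
    - {"offset": [0, 0, 0], "rot": [0, 0, 0], "jaw": 1}
    - {"offset": [0, 0, 0], "rot": [0, 0, 0], "jaw": 1}

```text
clock: 11.77
ee_pos: [0.3627, -0.2982, 0.0672]
eef_rot: [[0.001, -0.966, 0.26], [-0.001, 0.26, 0.966], [-1.0, -0.001, -0.0]]
wrist_force: [-1.5, 2.4, 5.6]
finger_gap: 0.0174
```

>>> servo_tool:
  steps:
    - {"offset": [0, 0, 0], "rot": [0, 0, 0], "jaw": 0.7}
    - {"offset": [0, 0, 0], "rot": [0, 0, 0], "jaw": 0.5}
    - {"offset": [0, 0, 0], "rot": [0, 0, 0], "jaw": 0.3}
    - {"offset": [0, 0, 0], "rot": [0, 0, 0], "jaw": 0.3}
    - {"offset": [0, 0, 0], "rot": [0, 0, 0], "jaw": 0.3}
    - {"offset": [0, 0, 0], "rot": [0, 0, 0], "jaw": 0.3}
    - {"offset": [-15, 0, 0], "rot": [0, 0, 0], "jaw": 0.3}
    - {"offset": [-30, 0, 0], "rot": [0, 0, 0], "jaw": 0.3}
    - {"offset": [-35, 0, 0], "rot": [0, 0, 0], "jaw": 0.3}
    - {"offset": [-35, 0, 0], "rot": [0, 0, 0], "jaw": 0.3}
    - {"offset": [-35, 0, 0], "rot": [0, 0, 0], "jaw": 0.3}
    - {"offset": [0, 0, 0], "rot": [0, 0, 0], "jaw": 0.3}
    - {"offset": [0, 0, 0], "rot": [0, 0, 0], "jaw": 0.3}

```text
clock: 12.85
ee_pos: [0.3633, -0.2983, 0.2186]
eef_rot: [[0.004, -0.966, 0.26], [-0.001, 0.26, 0.966], [-1.0, -0.004, -0.0]]
wrist_force: [-0.3, -0.5, -1.2]
finger_gap: 0.0596
```

```bash
cat > rk.py <<'E'
import numpy as np,sys
t=np.load("dock.npy");c,s=np.cos(t[2]),np.sin(t[2])
x,y=float(sys.argv[1]),float(sys.argv[2]);print("world",t[0]*1e3+c*x-s*y,t[1]*1e3+s*x+c*y)
E
python3 rk.py -76 110; python3 rk.py -130 8; python3 go.py 510 147 180 96.1 0; python3 go.py 510 147 180 -83.9 0
```

```text
world 510.40163494726715 146.75747401806115
world 467.5685517174686 39.587856210451385
t 12.85 p [ 363.3 -298.3  218.6] gap 59.6 F [-0.3 -0.5 -1.2] j [-0.26 -0.32 -0.26  0.   -1.62 -1.58]
[[0.004, -0.966, 0.26], [-0.001, 0.26, 0.966], [-1.0, -0.004, -0.0]]
offset [ 38.6 -25.5 468.2]
rot [-111.19   -0.26    0.15]
t 12.85 p [ 363.3 -298.3  218.6] gap 59.6 F [-0.3 -0.5 -1.2] j [-0.26 -0.32 -0.26  0.   -1.62 -1.58]
[[0.004, -0.966, 0.26], [-0.001, 0.26, 0.966], [-1.0, -0.004, -0.0]]
offset [ 38.6 -25.5 468.2]
rot [68.81  0.14  0.23]
```

>>> servo_tool:
  steps:
    - {"offset": [0, 0, 0], "rot": [-5.3, 0, 0], "jaw": 1}
    - {"offset": [0, 0, 0], "rot": [-5.3, 0, 0], "jaw": 1}
    - {"offset": [0, 0, 0], "rot": [-5.3, 0, 0], "jaw": 1}
    - {"offset": [0, 0, 0], "rot": [-5.3, 0, 0], "jaw": 1}
    - {"offset": [0, -16.1, 34.3], "rot": [0, 0, 0], "jaw": 1}
    - {"offset": [0, -16.1, 34.3], "rot": [0, 0, 0], "jaw": 1}
    - {"offset": [0, -16.1, 34.3], "rot": [0, 0, 0], "jaw": 1}
    - {"offset": [0, -16.1, 34.3], "rot": [0, 0, 0], "jaw": 1}
    - {"offset": [0, -16.1, 34.3], "rot": [0, 0, 0], "jaw": 1}
    - {"offset": [0, -16.1, 34.3], "rot": [0, 0, 0], "jaw": 1}
    - {"offset": [0, -16.1, 34.3], "rot": [0, 0, 0], "jaw": 1}
    - {"offset": [0, -16.1, 34.3], "rot": [0, 0, 0], "jaw": 1}
    - {"offset": [0, -16.1, 34.3], "rot": [0, 0, 0], "jaw": 1}
    - {"offset": [0, -16.1, 34.3], "rot": [0, 0, 0], "jaw": 1}
    - {"offset": [0, -16.1, 34.3], "rot": [0, 0, 0], "jaw": 1}
    - {"offset": [0, -16.1, 34.3], "rot": [0, 0, 0], "jaw": 1}
    - {"offset": [0, 0, 0], "rot": [0, 0, 0], "jaw": 1}
    - {"offset": [0, 0, 0], "rot": [0, 0, 0], "jaw": 1}

```text
clock: 14.35
ee_pos: [0.5102, 0.1333, 0.2138]
eef_rot: [[-0.004, -0.994, -0.109], [-0.002, -0.109, 0.994], [-1.0, 0.004, -0.001]]
wrist_force: [0.0, -0.2, 0.4]
finger_gap: 0.0002
```

```bash
python3 go.py 512 132 45 6.1 0;python3 - <<'E'
from h import *
from plant import robot
a=robot.get_image("top");b=robot.get_image("side")
pickle.dump(dict(top=a,side=b),open("d1.pkl","wb"))
E
```

```text
t 14.35 p [510.2 133.3 213.8] gap 0.2 F [ 0.  -0.2  0.4] j [ 0.64 -0.15 -0.13 -0.   -1.6  -2.1 ]
[[-0.004, -0.994, -0.109], [-0.002, -0.109, 0.994], [-1.0, 0.004, -0.001]]
offset [168.8  -2.3  -1.3]
rot [ 0.16 -0.09 -0.23]
```

>>> servo_tool:
  steps:
    - {"offset": [30, -2, 0], "rot": [0, 0, 0], "jaw": 1}
    - {"offset": [35, 0, 0], "rot": [0, 0, 0], "jaw": 1}
    - {"offset": [35, 0, 0], "rot": [0, 0, 0], "jaw": 1}
    - {"offset": [30, 0, 0], "rot": [0, 0, 0], "jaw": 1}
    - {"offset": [20, 0, 0], "rot": [0, 0, 0], "jaw": 1}
    - {"offset": [12, 0, 0], "rot": [0, 0, 0], "jaw": 1}
    - {"offset": [5, 0, 0], "rot": [0, 0, 0], "jaw": 1}
    - {"offset": [0, 0, -3], "rot": [0, 0, 0], "jaw": 1}
    - {"offset": [0, 0, -5], "rot": [0, 0, 0], "jaw": 1}
    - {"offset": [0, 0, -6], "rot": [0, 0, 0], "jaw": 1}
    - {"offset": [0, 0, -6], "rot": [0, 0, 0], "jaw": 1}
    - {"offset": [0, 0, -6], "rot": [0, 0, 0], "jaw": 1}
    - {"offset": [0, 0, -6], "rot": [0, 0, 0], "jaw": 1}
    - {"offset": [0, 0, -6], "rot": [0, 0, 0], "jaw": 1}
    - {"offset": [0, 0, 0], "rot": [0, 0, 0], "jaw": 1}
    - {"offset": [0, 0, 0], "rot": [0, 0, 0], "jaw": 1}

```text
clock: 15.78
ee_pos: [0.5173, 0.0941, 0.0502]
eef_rot: [[0.002, -0.994, -0.106], [0.0, -0.106, 0.994], [-1.0, -0.002, 0.0]]
wrist_force: [0.8, 1.5, 2.9]
finger_gap: 0.0002
```

```bash
python3 rk.py -76 26; python3 go.py 512 132 45 6.1 0;python3 - <<'E'
from h import *
from plant import robot
a=robot.get_image("top");b=robot.get_image("side")
cv2.imwrite("pics/l7.png",np.hstack([crop(a,240,170,130,100,3),crop(b,240,200,130,100,3)]))
E
```

```text
world 519.3451431501503 63.23494016626184
t 15.78 p [517.3  94.1  50.2] gap 0.2 F [0.8 1.5 2.9] j [ 0.56 -0.11 -0.39  0.   -1.28 -2.03]
[[0.002, -0.994, -0.106], [0.0, -0.106, 0.994], [-1.0, -0.002, 0.0]]
offset [ 5.2  1.3 38.3]
rot [-0.01  0.01  0.1 ]
```

View pics/l7.png

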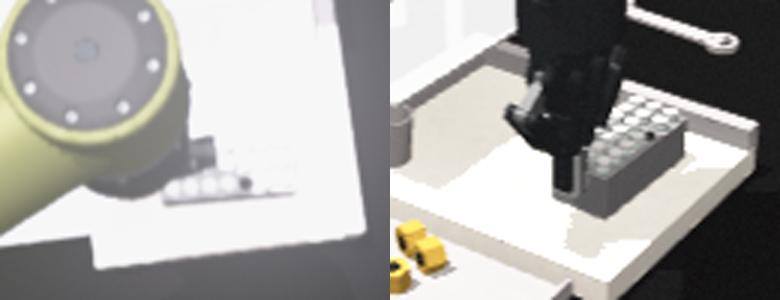

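>>> servo_tool:
  steps:
    - {"offset": [0, 0, -4], "rot": [0, 0, 0], "jaw": 1}
    - {"offset": [0, 0, -6], "rot": [0, 0, 0], "jaw": 1}
    - {"offset": [0, 0, -6], "rot": [0, 0, 0], "jaw": 1}
    - {"offset": [0, 0, -6], "rot": [0, 0, 0], "jaw": 1}
    - {"offset": [0, 0, -3], "rot": [0, 0, 0], "jaw": 1}
    - {"offset": [0, 0, 0], "rot": [0, 0, 0], "jaw": 1}
    - {"offset": [0, 0, 0], "rot": [0, 0, 0], "jaw": 1}

```text
clock: 16.47
ee_pos: [0.5194, 0.0697, 0.0493]
eef_rot: [[0.0, -0.994, -0.107], [0.0, -0.107, 0.994], [-1.0, -0.0, 0.0]]
wrist_force: [-0.2, 3.2, 2.8]
finger_gap: -0.0
```

>>> servo_tool:
  steps:
    - {"offset": [0, 0, -1.5], "rot": [0, 0, 0], "jaw": 1}
    - {"offset": [0, 0, -1], "rot": [0, 0, 0], "jaw": 1}
    - {"offset": [0, 0, 0], "rot": [0, 0, 0], "jaw": 1}

```text
clock: 16.72
ee_pos: [0.5196, 0.0674, 0.0493]
eef_rot: [[-0.0, -0.994, -0.107], [0.0, -0.107, 0.994], [-1.0, 0.0, 0.001]]
wrist_force: [-0.5, 5.0, 3.5]
finger_gap: -0.0001
```

>>> servo_tool:
  steps:
    - {"offset": [0, 0, -1], "rot": [0, 0, 0], "jaw": 1}
    - {"offset": [0, 0, -1], "rot": [0, 0, 0], "jaw": 1}
    - {"offset": [0, 0, 0], "rot": [0, 0, 0], "jaw": 1}

```text
clock: 16.97
ee_pos: [0.5198, 0.0654, 0.0493]
eef_rot: [[-0.0, -0.994, -0.107], [0.0, -0.107, 0.994], [-1.0, -0.0, 0.0]]
wrist_force: [-0.6, 5.4, 3.3]
finger_gap: 0.0001
```

>>> servo_tool:
  steps:
    - {"offset": [0, 0, -1], "rot": [0, 0, 0], "jaw": 1}
    - {"offset": [0, 0, -1], "rot": [0, 0, 0], "jaw": 1}
    - {"offset": [0, 0, 0], "rot": [0, 0, 0], "jaw": 1}

```text
clock: 17.22
ee_pos: [0.52, 0.0634, 0.0493]
eef_rot: [[-0.0, -0.994, -0.107], [0.0, -0.107, 0.994], [-1.0, 0.0, 0.0]]
wrist_force: [0.3, 5.4, 3.6]
finger_gap: 0.0003
```

>>> servo_tool:
  steps:
    - {"offset": [0, 0, -1], "rot": [0, 0, 0], "jaw": 1}
    - {"offset": [0, 0, -0.5], "rot": [0, 0, 0], "jaw": 1}
    - {"offset": [0, 0, 0], "rot": [0, 0, 0], "jaw": 1}

```text
clock: 17.47
ee_pos: [0.5202, 0.0619, 0.0493]
eef_rot: [[-0.0, -0.994, -0.107], [0.0, -0.107, 0.994], [-1.0, 0.0, 0.0]]
wrist_force: [-0.4, 4.7, 4.1]
finger_gap: 0.0003
```

```bash
python3 go.py; python3 - <<'E'
from h import *
from plant import robot
a=robot.get_image("top");b=robot.get_image("side")
pickle.dump(dict(top=a,side=b),open("d2.pkl","wb"))
cv2.imwrite("pics/l8.png",np.hstack([crop(a,280,180,90,90,4),crop(b,270,190,110,90,4)]))
E
```

```text
t 17.47 p [520.2  61.9  49.3] gap 0.3 F [-0.4  4.7  4.1] j [ 0.5  -0.11 -0.39 -0.   -1.29 -1.97]
[[-0.0, -0.994, -0.107], [0.0, -0.107, 0.994], [-1.0, 0.0, 0.0]]
```

View pics/l8.png

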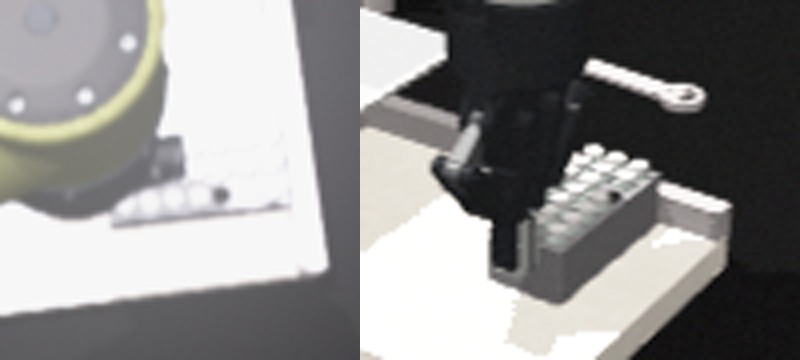

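>>> servo_tool:
  steps:
    - {"offset": [0, 0, -1], "rot": [0, 0, 0], "jaw": 1}
    - {"offset": [0, 0, -1], "rot": [0, 0, 0], "jaw": 1}
    - {"offset": [0, 0, 0], "rot": [0, 0, 0], "jaw": 1}

```text
clock: 17.82
ee_pos: [0.5204, 0.0603, 0.0493]
eef_rot: [[0.0, -0.994, -0.107], [0.001, -0.107, 0.994], [-1.0, -0.0, 0.001]]
wrist_force: [-1.0, 5.8, 3.5]
finger_gap: 0.0001
```

>>> servo_tool:
  steps:
    - {"offset": [0, 0, -1], "rot": [0, 0, 0], "jaw": 1}
    - {"offset": [0, 0, -0.5], "rot": [0, 0, 0], "jaw": 1}
    - {"offset": [0, 0, 0], "rot": [0, 0, 0], "jaw": 1}

```text
clock: 18.07
ee_pos: [0.5204, 0.06, 0.0493]
eef_rot: [[0.0, -0.994, -0.107], [0.003, -0.107, 0.994], [-1.0, -0.0, 0.003]]
wrist_force: [-3.0, 11.0, 5.8]
finger_gap: 0.0001
```

>>> servo_tool:
  steps:
    - {"offset": [0, 0, 6], "rot": [0, 0, 0], "jaw": 1}
    - {"offset": [0, 0, 20], "rot": [0, 0, 0], "jaw": 1}
    - {"offset": [-20, 0, 0], "rot": [0, 0, 0], "jaw": 1}
    - {"offset": [-35, 0, 0], "rot": [0, 0, 0], "jaw": 1}
    - {"offset": [-35, 0, 0], "rot": [0, 0, 0], "jaw": 1}
    - {"offset": [-30, 0, 0], "rot": [0, 0, 0], "jaw": 0.5}
    - {"offset": [0, 0, 0], "rot": [0, 0, 0], "jaw": 0.5}
    - {"offset": [0, 0, 0], "rot": [0, 0, 0], "jaw": 0.5}

```text
clock: 18.73
ee_pos: [0.5181, 0.0835, 0.1704]
eef_rot: [[0.001, -0.994, -0.106], [-0.0, -0.106, 0.994], [-1.0, -0.001, -0.0]]
wrist_force: [0.4, 0.2, -0.6]
finger_gap: 0.0362
```

```bash
python3 rk.py -150 -43;python3 rk.py -130 -43; python3 go.py 453 -13 150 6.1 55; python3 - <<'E'
from h import *
from plant import robot
a=robot.get_image("top");b=robot.get_image("side")
pickle.dump(dict(top=a,side=b),open("d2.pkl","wb"))
E
```

```text
world 453.11222125688596 -13.25166034311324
world 472.9985388406477 -11.122253628141053
t 18.73 p [518.1  83.5 170.4] gap 36.2 F [ 0.4  0.2 -0.6] j [ 0.54 -0.16 -0.22  0.   -1.51 -2.01]
[[0.001, -0.994, -0.106], [-0.0, -0.106, 0.994], [-1.0, -0.001, -0.0]]
offset [ 20.3  75.  -89.1]
rot [-1.000e-02 -2.000e-02 -5.492e+01]
```

>>> servo_tool:
  steps:
    - {"offset": [0, 19, -22], "rot": [0, 0, 0], "jaw": 0.5}
    - {"offset": [0, 19, -22], "rot": [0, 0, 0], "jaw": 0.5}
    - {"offset": [0, 19, -22], "rot": [0, 0, 0], "jaw": 0.5}
    - {"offset": [0, 18, -23], "rot": [0, 0, 0], "jaw": 0.5}
    - {"offset": [0, 0, 0], "rot": [0, 0, -6.9], "jaw": 0.5}
    - {"offset": [0, 0, 0], "rot": [0, 0, -6.9], "jaw": 0.5}
    - {"offset": [0, 0, 0], "rot": [0, 0, -6.9], "jaw": 0.5}
    - {"offset": [0, 0, 0], "rot": [0, 0, -6.9], "jaw": 0.5}
    - {"offset": [0, 0, 0], "rot": [0, 0, -6.9], "jaw": 0.5}
    - {"offset": [0, 0, 0], "rot": [0, 0, -6.9], "jaw": 0.5}
    - {"offset": [0, 0, 0], "rot": [0, 0, -6.9], "jaw": 0.5}
    - {"offset": [0, 0, 0], "rot": [0, 0, -6.7], "jaw": 0.5}
    - {"offset": [0, 0, 0], "rot": [0, 0, 0], "jaw": 0.5}
    - {"offset": [0, 0, 0], "rot": [0, 0, 0], "jaw": 0.5}

```text
clock: 20.0
ee_pos: [0.4928, -0.0394, 0.2119]
eef_rot: [[0.756, -0.642, -0.131], [0.117, -0.065, 0.991], [-0.644, -0.764, 0.026]]
wrist_force: [1.2, 0.2, -0.1]
finger_gap: 0.0426
```

```bash
python3 go.py 453 -13 40 6.1 55; python3 - <<'E'
from h import *
from plant import robot
a=robot.get_image("top");b=robot.get_image("side")
pickle.dump(dict(top=a,side=b),open("d2.pkl","wb"))
cv2.imwrite("pics/l9.png",np.hstack([crop(a,280,180,90,100,4),crop(b,260,120,140,133,3)[:400]][:1]+[crop(b,260,130,140,133,3)[:400,:420] if 0 else cv2.resize(crop(b,260,130,140,133,3),(420,400))]))
E
```

```text
t 20.0 p [492.8 -39.4 211.9] gap 42.6 F [ 1.2  0.2 -0.1] j [ 0.52 -1.22 -1.08  0.36 -0.91 -2.07]
[[0.756, -0.642, -0.131], [0.117, -0.065, 0.991], [-0.644, -0.764, 0.026]]
offset [ 83.8 155.2  27. ]
rot [-0.28  2.04 -5.15]
```

View pics/l9.png

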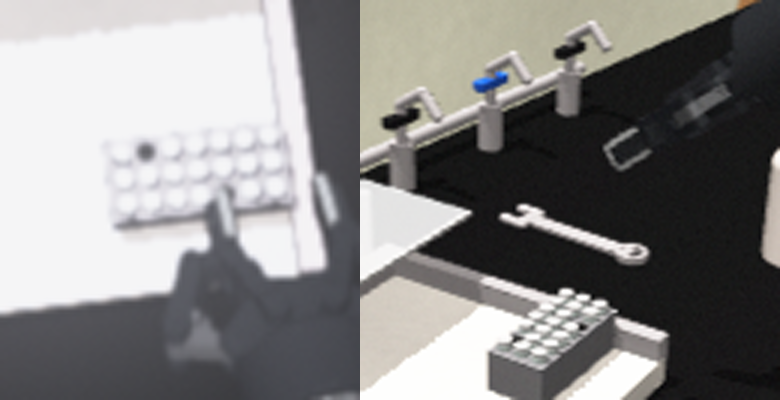

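```bash
python3 go.py 463 -12 200 6.1 0
```

```text
t 20.1 p [492.9 -38.2 211.1] gap 43.3 F [-0.5  0.3  0.2] j [ 0.52 -1.22 -1.08  0.36 -0.91 -2.07]
[[0.754, -0.643, -0.134], [0.117, -0.068, 0.991], [-0.646, -0.763, 0.024]]
offset [-12.3  25.9  29.6]
rot [ 0.88  1.98 49.72]
```

>>> servo_tool:
  steps:
    - {"offset": [0, 0, 7.5], "rot": [0.1, 0.3, 6.2], "jaw": 0.5}
    - {"offset": [0, 0, 7.5], "rot": [0.1, 0.3, 6.2], "jaw": 0.5}
    - {"offset": [0, 0, 7.5], "rot": [0.1, 0.3, 6.2], "jaw": 0.5}
    - {"offset": [0, 0, 7], "rot": [0.1, 0.3, 6.2], "jaw": 0.5}
    - {"offset": [0, 0, 0], "rot": [0.1, 0.2, 6.2], "jaw": 0.5}
    - {"offset": [0, 0, 0], "rot": [0.1, 0.2, 6.2], "jaw": 0.5}
    - {"offset": [0, 0, 0], "rot": [0.1, 0.2, 6.2], "jaw": 0.5}
    - {"offset": [0, 0, 0], "rot": [0.1, 0.2, 6.2], "jaw": 0.5}
    - {"offset": [0, 0, 0], "rot": [0, 0, 0], "jaw": 0.5}
    - {"offset": [0, 0, 0], "rot": [0, 0, 0], "jaw": 0.5}

```text
clock: 20.93
ee_pos: [0.4896, -0.008, 0.2088]
eef_rot: [[-0.004, -0.994, -0.107], [-0.003, -0.107, 0.994], [-1.0, 0.005, -0.002]]
wrist_force: [-0.5, 0.2, 0.5]
finger_gap: 0.0427
```

```bash
python3 rk.py -135 -43; python3 go.py 468 -12 45 6.1 0
```

```text
world 468.0269594447073 -11.6546053068841
t 20.93 p [489.6  -8.  208.8] gap 42.7 F [-0.5  0.2  0.5] j [ 0.4  -0.26 -0.23  0.   -1.6  -1.86]
[[-0.004, -0.994, -0.107], [-0.003, -0.107, 0.994], [-1.0, 0.005, -0.002]]
offset [163.9  21.1  -1.3]
rot [ 0.07 -0.13 -0.27]
```

>>> servo_tool:
  steps:
    - {"offset": [0, 22, -1], "rot": [0, 0, 0], "jaw": 0.5}
    - {"offset": [30, 0, 0], "rot": [0, 0, 0], "jaw": 0.5}
    - {"offset": [35, 0, 0], "rot": [0, 0, 0], "jaw": 0.5}
    - {"offset": [35, 0, 0], "rot": [0, 0, 0], "jaw": 0.5}
    - {"offset": [30, 0, 0], "rot": [0, 0, 0], "jaw": 0.5}
    - {"offset": [20, 0, 0], "rot": [0, 0, 0], "jaw": 0.5}
    - {"offset": [10, 0, 0], "rot": [0, 0, 0], "jaw": 0.5}
    - {"offset": [4, 0, 0], "rot": [0, 0, 0], "jaw": 0.5}
    - {"offset": [0, 0, 0], "rot": [0, 0, 0], "jaw": 0.5}
    - {"offset": [0, 0, 0], "rot": [0, 0, 0], "jaw": 0.5}

```text
clock: 21.77
ee_pos: [0.4694, -0.0116, 0.051]
eef_rot: [[0.008, -0.994, -0.108], [0.002, -0.108, 0.994], [-1.0, -0.009, 0.001]]
wrist_force: [0.8, -0.8, 0.4]
finger_gap: 0.0424
```

```bash
python3 rk.py -10 -49; python3 go.py 593 -4.3 45 6.1 0
```

```text
world 592.9552663577099 -4.3117086134364655
t 21.77 p [469.4 -11.6  51. ] gap 42.4 F [ 0.8 -0.8  0.4] j [ 0.41 -0.28 -0.54  0.   -1.3  -1.87]
[[0.008, -0.994, -0.108], [0.002, -0.108, 0.994], [-1.0, -0.009, 0.001]]
offset [   7.  -123.6   -6. ]
rot [0.08 0.04 0.49]
```

>>> servo_tool:
  steps:
    - {"offset": [5, -4, 0], "rot": [0, 0, 0.4], "jaw": 0.5}
    - {"offset": [0, -6.5, 0], "rot": [0, 0, 0], "jaw": 0.5}
    - {"offset": [0, -6.5, 0], "rot": [0, 0, 0], "jaw": 0.5}
    - {"offset": [0, -6.5, -0.3], "rot": [0, 0, 0], "jaw": 0.5}
    - {"offset": [0, -6.5, -0.3], "rot": [0, 0, 0], "jaw": 0.5}
    - {"offset": [0, -6.5, -0.3], "rot": [0, 0, 0], "jaw": 0.5}
    - {"offset": [0, -6.5, -0.3], "rot": [0, 0, 0], "jaw": 0.5}
    - {"offset": [0, -6.5, -0.3], "rot": [0, 0, 0], "jaw": 0.5}
    - {"offset": [0, -6.5, -0.3], "rot": [0, 0, 0], "jaw": 0.5}
    - {"offset": [0, 0, 0], "rot": [0, 0, 0], "jaw": 0.5}

```text
clock: 22.6
ee_pos: [0.5245, -0.0072, 0.0441]
eef_rot: [[-0.004, -0.994, -0.107], [0.001, -0.107, 0.994], [-1.0, 0.004, 0.002]]
wrist_force: [-5.1, 2.0, 2.0]
finger_gap: 0.0427
```

```bash
python3 go.py 593 -4.3 45 6.1 0
```

```text
t 22.6 p [524.5  -7.2  44.1] gap 42.7 F [-5.1  2.   2. ] j [ 0.37 -0.1  -0.39 -0.   -1.28 -1.83]
[[-0.004, -0.994, -0.107], [0.001, -0.107, 0.994], [-1.0, 0.004, 0.002]]
offset [ -1.2 -68.4  -4.4]
rot [ 0.04  0.09 -0.22]
```

Pushing smoothly (about 5 N). Continue to x ≈ -10.

>>> servo_tool:
  steps:
    - {"offset": [0, -6, -0.3], "rot": [0, 0, 0], "jaw": 0.5}
    - {"offset": [0, -6.5, -0.3], "rot": [0, 0, 0], "jaw": 0.5}
    - {"offset": [0, -6.5, -0.3], "rot": [0, 0, 0], "jaw": 0.5}
    - {"offset": [0, -6.5, -0.3], "rot": [0, 0, 0], "jaw": 0.5}
    - {"offset": [0, -6.5, -0.3], "rot": [0, 0, 0], "jaw": 0.5}
    - {"offset": [0, -6.5, -0.3], "rot": [0, 0, 0], "jaw": 0.5}
    - {"offset": [0, -6.5, -0.3], "rot": [0, 0, 0], "jaw": 0.5}
    - {"offset": [0, -6.5, -0.3], "rot": [0, 0, 0], "jaw": 0.5}
    - {"offset": [0, -6.5, -0.3], "rot": [0, 0, 0], "jaw": 0.5}
    - {"offset": [0, -6.5, -0.3], "rot": [0, 0, 0], "jaw": 0.5}
    - {"offset": [0, -4, 0], "rot": [0, 0, 0], "jaw": 0.5}
    - {"offset": [0, 0, 0], "rot": [0, 0, 0], "jaw": 0.5}

```text
clock: 23.6
ee_pos: [0.5925, -0.0027, 0.0431]
eef_rot: [[-0.005, -0.994, -0.107], [0.001, -0.107, 0.994], [-1.0, 0.005, 0.002]]
wrist_force: [-4.0, 2.3, -0.2]
finger_gap: 0.0424
```

```bash
python3 rk.py -30 -45; python3 go.py 572 -2.5 120 6.1 55
```

```text
world 572.6430674309537 -2.463851811656305
t 23.6 p [592.5  -2.7  43.1] gap 42.4 F [-4.   2.3 -0.2] j [ 0.33  0.08 -0.21 -0.   -1.28 -1.79]
[[-0.005, -0.994, -0.107], [0.001, -0.107, 0.994], [-1.0, 0.005, 0.002]]
offset [-76.8  20.8   2.5]
rot [-1.000e-02  1.200e-01 -5.527e+01]
```

>>> servo_tool:
  steps:
    - {"offset": [0, 8, 0], "rot": [0, 0, 0], "jaw": 0.5}
    - {"offset": [-5, 10, 0], "rot": [0, 0, 0], "jaw": 0.5}
    - {"offset": [0, 0, 0], "rot": [0, 0, -6.2], "jaw": 0.5}
    - {"offset": [0, 0, 0], "rot": [0, 0, -6.2], "jaw": 0.5}
    - {"offset": [0, 0, 0], "rot": [0, 0, -6.2], "jaw": 0.5}
    - {"offset": [0, 0, 0], "rot": [0, 0, -6.2], "jaw": 0.5}
    - {"offset": [0, 0, 0], "rot": [0, 0, 0], "jaw": 0.5}

```text
clock: 24.18
ee_pos: [0.5679, -0.0078, 0.0411]
eef_rot: [[0.411, -0.905, -0.106], [0.044, -0.097, 0.994], [-0.91, -0.414, -0.0]]
wrist_force: [-1.6, -1.6, -5.0]
finger_gap: 0.0428
```

```bash
python3 go.py 575 -4 42 6.1 52
```

```text
t 24.18 p [567.9  -7.8  41.1] gap 42.8 F [-1.6 -1.6 -5. ] j [ 0.42 -0.38 -0.75  0.18 -0.8  -1.98]
[[0.411, -0.905, -0.106], [0.044, -0.097, 0.994], [-0.91, -0.414, -0.0]]
offset [ 2.3 -7.2  3. ]
rot [ 2.000e-02 -1.000e-02 -2.756e+01]
```

>>> servo_tool:
  steps:
    - {"offset": [0, 0, 2.5], "rot": [0, 0, -5.5], "jaw": 0.5}
    - {"offset": [0, 0, 0], "rot": [0, 0, -5.5], "jaw": 0.5}
    - {"offset": [0, 0, 0], "rot": [0, 0, 0], "jaw": 0.5}
    - {"offset": [0, 0, 0], "rot": [0, 0, 0], "jaw": 0.5}

```text
clock: 24.52
ee_pos: [0.5725, -0.004, 0.0463]
eef_rot: [[0.578, -0.809, -0.107], [0.062, -0.087, 0.994], [-0.814, -0.581, -0.001]]
wrist_force: [-0.0, -0.2, 1.4]
finger_gap: 0.0427
```

```bash
python3 rk.py -10 -46; python3 rk.py 50 -46; python3 go.py 592.6 -1.3 36 6.1 35
```

```text
world 592.635855350464 -1.328760975872207
world 652.2948081017491 5.059459169044352
t 24.52 p [572.5  -4.   46.3] gap 42.7 F [-0.  -0.2  1.4] j [ 0.45 -0.54 -0.97  0.37 -0.57 -2.16]
[[0.578, -0.809, -0.107], [0.062, -0.087, 0.994], [-0.814, -0.581, -0.001]]
offset [ 20.1 -10.5   0.5]
rot [ 0.06 -0.01  0.54]
```

>>> servo_tool:
  steps:
    - {"offset": [8, -3, 0], "rot": [0, 0, 0], "jaw": 0.5}
    - {"offset": [6, -3, 0], "rot": [0, 0, 0], "jaw": 0.5}
    - {"offset": [6, -4.5, 0], "rot": [0, 0, 0], "jaw": 0.5}
    - {"offset": [3.5, -4.9, -0.2], "rot": [0, 0, 0], "jaw": 0.5}
    - {"offset": [3.5, -4.9, -0.2], "rot": [0, 0, 0], "jaw": 0.5}
    - {"offset": [3.5, -4.9, -0.2], "rot": [0, 0, 0], "jaw": 0.5}
    - {"offset": [3.5, -4.9, -0.2], "rot": [0, 0, 0], "jaw": 0.5}
    - {"offset": [0, 0, 0], "rot": [0, 0, 0], "jaw": 0.5}

```text
clock: 25.18
ee_pos: [0.6214, 0.002, 0.0417]
eef_rot: [[0.583, -0.806, -0.107], [0.064, -0.086, 0.994], [-0.81, -0.586, 0.001]]
wrist_force: [0.1, -0.3, -0.1]
finger_gap: 0.043
```

```bash
 python3 go.py 632 2 36 6.1 42
```

```text
t 25.18 p [621.4   2.   41.7] gap 43.0 F [ 0.1 -0.3 -0.1] j [ 0.4  -0.35 -0.86  0.37 -0.48 -2.15]
[[0.583, -0.806, -0.107], [0.064, -0.086, 0.994], [-0.81, -0.586, 0.001]]
offset [10.8 -5.2 -1.2]
rot [-0.01  0.09 -6.13]
```

```bash
python3 - <<'E'
from h import *
from plant import robot
a=robot.get_image("top");b=robot.get_image("side")
pickle.dump(dict(top=a,side=b),open("d3.pkl","wb"))
cv2.imwrite("pics/l10.png",np.hstack([crop(a,270,140,95,115,4),crop(b,225,180,105,115,4)]))
E
```

```text
(no output)
```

View pics/l10.png

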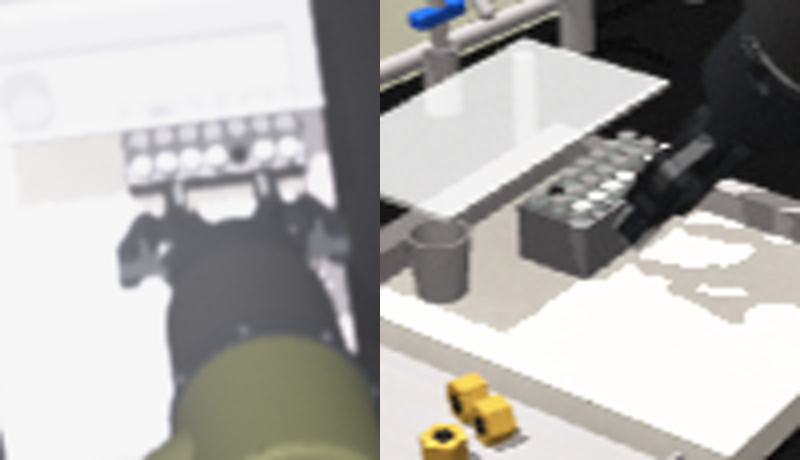

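>>> servo_tool:
  steps:
    - {"offset": [4.4, -3.7, -0.2], "rot": [0, 0, -1.2], "jaw": 0.5}
    - {"offset": [4.4, -4, -0.2], "rot": [0, 0, -1.2], "jaw": 0.5}
    - {"offset": [4.4, -4, -0.2], "rot": [0, 0, -1.2], "jaw": 0.5}
    - {"offset": [4.4, -4, -0.2], "rot": [0, 0, -1.2], "jaw": 0.5}
    - {"offset": [4, -4, -0.2], "rot": [0, 0, -1.2], "jaw": 0.5}
    - {"offset": [0, 0, 0], "rot": [0, 0, 0], "jaw": 0.5}

```text
clock: 25.78
ee_pos: [0.648, 0.0029, 0.0345]
eef_rot: [[0.662, -0.741, -0.107], [0.071, -0.08, 0.994], [-0.746, -0.666, -0.0]]
wrist_force: [0.1, -0.5, -0.3]
finger_gap: 0.0427
```

```bash
python3 rk.py 60 -48; python3 go.py 662.5 4.1 36 6.1 41
```

```text
world 662.4509075651273 4.135530768154268
t 25.78 p [648.    2.9  34.5] gap 42.7 F [ 0.1 -0.5 -0.3] j [ 0.33 -0.31 -0.96  0.65 -0.25 -2.37]
[[0.662, -0.741, -0.107], [0.071, -0.08, 0.994], [-0.746, -0.666, -0.0]]
offset [  8.5 -11.8  -0.4]
rot [0.03 0.02 0.78]
```

>>> servo_tool:
  steps:
    - {"offset": [2.4, -2.9, -0.1], "rot": [0, 0, 1], "jaw": 0.5}
    - {"offset": [2.4, -2.9, -0.1], "rot": [0, 0, 1], "jaw": 0.5}
    - {"offset": [2.4, -2.9, -0.1], "rot": [0, 0, 1], "jaw": 0.5}
    - {"offset": [0, 0, 0], "rot": [0, 0, 0], "jaw": 0.5}

```text
clock: 26.12
ee_pos: [0.66, 0.0045, 0.0359]
eef_rot: [[0.622, -0.776, -0.106], [0.068, -0.082, 0.994], [-0.78, -0.626, 0.002]]
wrist_force: [-1.1, -1.8, -0.3]
finger_gap: 0.0429
```

```bash
python3 rk.py 64 -48; python3 go.py 666.4 4.5 34 6.1 38;python3 - <<'E'
from h import *
from plant import robot
b=robot.get_image("side");a=robot.get_image("top")
pickle.dump(dict(top=a,side=b),open("d3.pkl","wb"))
E
```

```text
world 666.4281710818796 4.561412111148705
t 26.12 p [660.    4.5  35.9] gap 42.9 F [-1.1 -1.8 -0.3] j [ 0.36 -0.25 -0.84  0.47 -0.35 -2.22]
[[0.622, -0.776, -0.106], [0.068, -0.082, 0.994], [-0.78, -0.626, 0.002]]
offset [ 5.5 -3.8 -0.7]
rot [-0.06  0.07  0.73]
```

>>> servo_tool:
  steps:
    - {"offset": [1.3, -1.5, -0.2], "rot": [0, 0, 0], "jaw": 0.5}
    - {"offset": [1.3, -1.5, -0.2], "rot": [0, 0, 0], "jaw": 0.5}
    - {"offset": [0, 0, 0], "rot": [0, 0, 0], "jaw": 0.5}
    - {"offset": [0, 0, 0], "rot": [0, 0, 0], "jaw": 0.5}

```text
clock: 26.55
ee_pos: [0.6629, 0.0041, 0.0346]
eef_rot: [[0.623, -0.775, -0.107], [0.068, -0.083, 0.994], [-0.78, -0.626, 0.001]]
wrist_force: [-0.3, -0.3, -0.1]
finger_gap: 0.0427
```

>>> servo_tool:
  steps:
    - {"offset": [1.3, -1.5, -0.3], "rot": [0, 0, 0], "jaw": 0.5}
    - {"offset": [0.6, -0.8, 0], "rot": [0, 0, 0], "jaw": 0.5}
    - {"offset": [0, 0, 0], "rot": [0, 0, 0], "jaw": 0.5}

```text
clock: 26.8
ee_pos: [0.666, 0.0041, 0.0345]
eef_rot: [[0.622, -0.776, -0.107], [0.067, -0.083, 0.994], [-0.78, -0.626, 0.001]]
wrist_force: [-4.2, -1.1, 2.5]
finger_gap: 0.0428
```

>>> servo_tool:
  steps:
    - {"offset": [0.6, -0.8, -0.2], "rot": [0, 0, 0], "jaw": 0.5}
    - {"offset": [0.6, -0.8, -0.2], "rot": [0, 0, 0], "jaw": 0.5}
    - {"offset": [0, 0, 0], "rot": [0, 0, 0], "jaw": 0.5}

```text
clock: 27.05
ee_pos: [0.6681, 0.004, 0.0345]
eef_rot: [[0.622, -0.776, -0.107], [0.068, -0.083, 0.994], [-0.78, -0.626, 0.001]]
wrist_force: [-2.7, -0.6, 1.1]
finger_gap: 0.0426
```

>>> servo_tool:
  steps:
    - {"offset": [0.6, -0.8, -0.2], "rot": [0, 0, 0], "jaw": 0.5}
    - {"offset": [0.3, -0.4, 0], "rot": [0, 0, 0], "jaw": 0.5}
    - {"offset": [0, 0, 0], "rot": [0, 0, 0], "jaw": 0.5}

```text
clock: 27.3
ee_pos: [0.6692, 0.0039, 0.0344]
eef_rot: [[0.622, -0.776, -0.107], [0.067, -0.083, 0.994], [-0.78, -0.625, 0.001]]
wrist_force: [-12.3, 1.5, 5.5]
finger_gap: 0.0427
```

```bash
python3 go.py 668.4 4.5 34 6.1 38;python3 - <<'E'
from h import *
from plant import robot
b=robot.get_image("side");a=robot.get_image("top")
pickle.dump(dict(top=a,side=b),open("d3.pkl","wb"))
t=np.load("dock.npy");c,s=np.cos(t[2]),np.sin(t[2])
W=lambda x,y,z:[t[0]+(c*x-s*y)/1e3,t[1]+(s*x+c*y)/1e3,z/1e3]
# predicted seated-rack left-end corners and stops in side image
for n,p in dict(nearL_top=(70,10,61),nearL_bot=(70,10,25),farL_top=(120,10,61),stopTop=(120,10,45),nearR_top=(70,-100,61),potbase=(80,60,25)).items(): print(n,w2pix(b,W(*p)).round(1))
E
```

```text
t 27.3 p [669.2   3.9  34.4] gap 42.7 F [-12.3   1.5   5.5] j [ 0.35 -0.22 -0.82  0.47 -0.34 -2.21]
[[0.622, -0.776, -0.107], [0.067, -0.083, 0.994], [-0.78, -0.625, 0.001]]
offset [-0.1  0.8  0.7]
rot [-0.    0.05  0.71]
nearL_top [260.8 231.7]
nearL_bot [261.3 244.7]
farL_top [244.5 225.9]
stopTop [244.8 231.6]
nearR_top [287.9 214.3]
potbase [244.6 252.5]
```

>>> servo_tool:
  steps:
    - {"offset": [0, 0, -1], "rot": [0, 0, 0], "jaw": 0.5}
    - {"offset": [0, 0, -1], "rot": [0, 0, 0], "jaw": 0.5}
    - {"offset": [0, 0, 0], "rot": [0, 0, 0], "jaw": 0.5}

```text
clock: 27.65
ee_pos: [0.6693, 0.003, 0.0341]
eef_rot: [[0.622, -0.776, -0.108], [0.069, -0.084, 0.994], [-0.78, -0.626, 0.001]]
wrist_force: [-12.0, 6.3, 4.8]
finger_gap: 0.0428
```

>>> servo_tool:
  steps:
    - {"offset": [0.3, -0.4, -1], "rot": [0, 0, 0], "jaw": 0.5}
    - {"offset": [0, 0, 0], "rot": [0, 0, 0], "jaw": 0.5}
    - {"offset": [0, 0, 0], "rot": [0, 0, 0], "jaw": 0.5}

```text
clock: 27.9
ee_pos: [0.6696, 0.0028, 0.0341]
eef_rot: [[0.622, -0.776, -0.109], [0.07, -0.084, 0.994], [-0.78, -0.625, 0.001]]
wrist_force: [-25.1, 11.5, 10.3]
finger_gap: 0.0427
```

>>> servo_tool:
  steps:
    - {"offset": [-1.2, 1.6, 0], "rot": [0, 0, 0], "jaw": 0.5}
    - {"offset": [-3, 4, 0], "rot": [0, 0, 0], "jaw": 0.5}
    - {"offset": [-9, 12, 0], "rot": [0, 0, 0], "jaw": 0.5}
    - {"offset": [-13, 16, 0], "rot": [0, 0, 0], "jaw": 0.5}
    - {"offset": [-13, 16, 0], "rot": [0, 0, 0], "jaw": 0.5}
    - {"offset": [-13, 16, 0], "rot": [0, 0, 0], "jaw": 0.5}
    - {"offset": [0, 0, 0], "rot": [0, 0, 6.5], "jaw": 0.5}
    - {"offset": [0, 0, 0], "rot": [0, 0, 6.5], "jaw": 0.5}
    - {"offset": [0, 0, 0], "rot": [0, 0, 6.5], "jaw": 0.5}
    - {"offset": [0, 0, 0], "rot": [0, 0, 6.5], "jaw": 0.5}
    - {"offset": [0, 0, 0], "rot": [0, 0, 6.5], "jaw": 0.5}
    - {"offset": [0, 0, 0], "rot": [0, 0, 6], "jaw": 0.5}
    - {"offset": [0, 0, 0], "rot": [0, 0, 0], "jaw": 0.5}
    - {"offset": [0, 0, 0], "rot": [0, 0, 0], "jaw": 0.5}

```text
clock: 29.07
ee_pos: [0.5875, -0.0081, 0.0322]
eef_rot: [[0.002, -0.994, -0.106], [0.001, -0.106, 0.994], [-1.0, -0.002, 0.001]]
wrist_force: [-0.4, -0.6, -0.7]
finger_gap: 0.0424
```

```bash
python3 go.py 400 -150 230 6.1 0
```

```text
t 29.07 p [587.5  -8.1  32.2] gap 42.4 F [-0.4 -0.6 -0.7] j [ 0.33  0.07 -0.25 -0.   -1.25 -1.79]
[[0.002, -0.994, -0.106], [0.001, -0.106, 0.994], [-1.0, -0.002, 0.001]]
offset [-198.2  201.1 -121.2]
rot [-0.03  0.03  0.11]
```

>>> servo_tool:
  steps:
    - {"offset": [-20, 0, 0], "rot": [0, 0, 0], "jaw": 0.5}
    - {"offset": [-35, 0, 0], "rot": [0, 0, 0], "jaw": 0.5}
    - {"offset": [-35, 0, 0], "rot": [0, 0, 0], "jaw": 0.5}
    - {"offset": [-35, 0, 0], "rot": [0, 0, 0], "jaw": 0.5}
    - {"offset": [-35, 0, 0], "rot": [0, 0, 0], "jaw": 0.5}
    - {"offset": [-35, 0, 0], "rot": [0, 0, 0], "jaw": 0.5}
    - {"offset": [0, 29, -17], "rot": [0, 0, 0], "jaw": 0.5}
    - {"offset": [0, 29, -17], "rot": [0, 0, 0], "jaw": 0.5}
    - {"offset": [0, 29, -17], "rot": [0, 0, 0], "jaw": 0.5}
    - {"offset": [0, 29, -17], "rot": [0, 0, 0], "jaw": 0.5}
    - {"offset": [0, 29, -17], "rot": [0, 0, 0], "jaw": 0.5}
    - {"offset": [0, 29, -17], "rot": [0, 0, 0], "jaw": 0.5}
    - {"offset": [0, 29, -17], "rot": [0, 0, 0], "jaw": 0.5}
    - {"offset": [0, 0, 0], "rot": [0, 0, 0], "jaw": 0.5}

```text
clock: 30.23
ee_pos: [0.3936, -0.1506, 0.2297]
eef_rot: [[0.01, -0.994, -0.104], [0.001, -0.104, 0.995], [-1.0, -0.01, -0.0]]
wrist_force: [0.7, -1.0, 1.9]
finger_gap: 0.0429
```

```bash
python3 - <<'E'
from h import *
from plant import robot
b=robot.get_image("side");a=robot.get_image("top")
pickle.dump(dict(top=a,side=b),open("d4.pkl","wb"))
t=np.load("dock.npy");c,s=np.cos(t[2]),np.sin(t[2])
W=lambda x,y,z:[t[0]+(c*x-s*y)/1e3,t[1]+(s*x+c*y)/1e3,z/1e3]
for n,r,(x0,y0) in(("top",a,(255,130)),("side",b,(225,195))):
  for q in dict(nLt=(70,10,61),nRt=(70,-100,61),nLb=(70,10,25),nRb=(70,-100,25),fLt=(120,10,61),fRt=(120,-100,61)).items():
    p=w2pix(r,W(*q[1]));print(n,q[0],p.round(1),"in crop",((p-[x0,y0]+.5)*(4 if n=="top" else 5)-.5).round(0))
A=crop(a,255,130,100,75,4);B=crop(b,225,195,80,80,5)
C=crop(b,170,180,290,110,2)[:,:]
D=crop(a,420,210,75,100,2)
can=np.zeros((600,800,3),np.uint8);can[:300,:400]=A;can[:400,400:]=B
can[400:600,:580]=C[:200];can[400:600,600:750]=D[:200,:150]
cv2.imwrite("pics/l11.png",can)
E
```

```text
top nLt [299.3 167.8] in crop [179. 153.]
top nRt [343.9 162.5] in crop [357. 131.]
top nLb [299.9 171.9] in crop [181. 169.]
top nRb [343.  166.8] in crop [354. 149.]
top fLt [296.9 148.2] in crop [169.  74.]
top fRt [341.3 143. ] in crop [347.  53.]
side nLt [260.8 231.7] in crop [181. 185.]
side nRt [287.9 214.3] in crop [317.  98.]
side nLb [261.3 244.7] in crop [184. 251.]
side nRb [288.  226.7] in crop [317. 161.]
side fLt [244.5 225.9] in crop [ 99. 156.]
side fRt [272.2 209.2] in crop [238.  73.]
```

```bash
cat > e.py <<'E'
from h import *
d=pickle.load(open("d4.pkl","rb"))
t=np.load("dock.npy");c,s=np.cos(t[2]),np.sin(t[2])
W=lambda x,y,z:[t[0]+(c*x-s*y)/1e3,t[1]+(s*x+c*y)/1e3,z/1e3]
def prof(cam,f,lo,hi,n,st=1.0):
    r=d[cam];g=cv2.cvtColor(r["img"],cv2.COLOR_RGB2GRAY).astype(np.float32)
    v=np.arange(lo,hi+.01,st);P=np.array([w2pix(r,f(q)) for q in v],np.float32)
    y=cv2.remap(g,P[:,:1],P[:,1:],cv2.INTER_LINEAR).ravel()
    dy=np.gradient(cv2.GaussianBlur(y[None],(5,1),0).ravel(),v);i=np.argmax(abs(dy))
    w=abs(dy)**2*(abs(v-v[i])<5);print(f"{cam} {n}: edge {np.sum(v*w)/w.sum():.1f} grad {dy[i]:.1f}",y[::4].astype(int).tolist())
for cam in("top","side"):
    for y in(0,-30,-60,-85): prof(cam,lambda q:W(q,y,25),52,84,f"near bottom x (70) at y={y}")
    for x in(80,95,108): prof(cam,lambda q:W(x,q,25),-6,30,f"left bottom y (10) at x={x}")
    for x in(-100,-40,0): prof(cam,lambda q:W(x,q,25),92,118,f"bed left edge (105) at x={x}")
    for y in(-60,0,60): prof(cam,lambda q:W(q,y,25),-155,-125,f"bed near edge (-140) at y={y}")
    for y in(30,45): prof(cam,lambda q:W(q,y,25),105,135,f"back stop foot (120) at y={y}")
    for x in(-100,-50,0): prof(cam,lambda q:W(x,q,45),-114,-86,f"side stop top edge (-100) at x={x}")
E
python3 e.py
```

```text
top near bottom x (70) at y=0: edge 70.0 grad 5.5 [223, 223, 223, 222, 220, 240, 234, 227, 231]
top near bottom x (70) at y=-30: edge 70.2 grad 3.7 [224, 224, 225, 224, 222, 237, 233, 226, 232]
top near bottom x (70) at y=-60: edge 70.4 grad 4.6 [226, 225, 225, 224, 222, 239, 234, 226, 229]
top near bottom x (70) at y=-85: edge 70.2 grad 5.3 [226, 226, 225, 223, 220, 239, 234, 225, 230]
top left bottom y (10) at x=80: edge 9.9 grad 2.5 [226, 226, 227, 227, 235, 242, 243, 243, 243, 243]
top left bottom y (10) at x=95: edge 10.7 grad 1.3 [237, 240, 240, 237, 238, 242, 243, 243, 243, 243]
top left bottom y (10) at x=108: edge 11.0 grad 1.3 [237, 240, 238, 236, 237, 242, 243, 243, 243, 243]
top bed left edge (105) at x=-100: edge 104.7 grad 0.4 [246, 246, 245, 244, 246, 246, 246]
top bed left edge (105) at x=-40: edge 105.8 grad 0.8 [246, 246, 246, 243, 245, 246, 246]
top bed left edge (105) at x=0: edge 114.5 grad -7.9 [246, 246, 246, 246, 246, 239, 209]
top bed near edge (-140) at y=-60: edge -142.8 grad -1.7 [127, 127, 128, 125, 120, 118, 115, 110]
top bed near edge (-140) at y=0: edg
[... 1716 characters left out ...]
4]
side bed near edge (-140) at y=0: edge -152.6 grad 25.1 [29, 134, 140, 141, 169, 252, 254, 254]
side bed near edge (-140) at y=60: edge -138.2 grad 23.9 [34, 130, 142, 142, 175, 252, 254, 254]
side back stop foot (120) at y=30: edge 124.0 grad 2.1 [99, 107, 110, 112, 114, 122, 130, 129]
side back stop foot (120) at y=45: edge 127.5 grad -1.9 [111, 114, 113, 113, 110, 108, 100, 98]
side side stop top edge (-100) at x=-100: edge -102.0 grad -19.1 [207, 236, 236, 185, 130, 133, 134, 137]
side side stop top edge (-100) at x=-50: edge -100.2 grad -13.4 [205, 235, 233, 201, 148, 128, 139, 140]
side side stop top edge (-100) at x=0: edge -100.1 grad -15.5 [178, 233, 235, 219, 157, 141, 140, 139]
```

```bash
python3 - <<'E'
from h import *
a=pickle.load(open("d0.pkl","rb"));b=pickle.load(open("d4.pkl","rb"))
for cam,R in dict(side=dict(brush=(425,190,45,55),bottle=(390,160,32,62),wrench=(300,195,60,28),amber=(110,235,55,100),beaker=(150,295,52,70),jar=(198,350,52,65),box=(285,328,85,85),pot=(228,230,22,28)),top=dict(brush=(438,270,30,40),bottle=(448,214,50,36),wrench=(408,132,24,66))).items():
    for n,(x,y,w,h) in R.items():
        p,q=[cv2.cvtColor(k[cam]["img"][y:y+h,x:x+w],cv2.COLOR_RGB2GRAY).astype(np.float32) for k in(a,b)]
        print(cam,n,"shift px",np.round(cv2.phaseCorrelate(p,q,cv2.createHanningWindow((w,h),cv2.CV_32F)),2),"mad",abs(p-q).mean().round(1))
for k in(a,b):
    m=cv2.inRange(cv2.cvtColor(k["side"]["img"],cv2.COLOR_RGB2HSV),(12,60,120),(28,255,255));m[:170]=0
    n,_,st,ce=cv2.connectedComponentsWithStats(m);print([(st[i].tolist(),ce[i].round(1).tolist()) for i in range(1,n) if st[i,4]>40])
E
```

```text
Traceback (most recent call last):
ValueError: setting an array element with a sequence. The requested array has an inhomogeneous shape after 1 dimensions. The detected shape was (2,) + inhomogeneous part.
```

```bash
python3 - <<'E'
from h import *
a=pickle.load(open("d0.pkl","rb"));b=pickle.load(open("d4.pkl","rb"))
for cam,R in dict(side=dict(brush=(425,190,45,55),bottle=(390,160,32,62),wrench=(300,195,60,28),amber=(110,235,55,100),beaker=(150,295,52,70),jar=(198,350,52,65),box=(285,328,85,85),pot=(228,230,22,28)),top=dict(brush=(438,270,30,40),bottle=(448,214,50,36),wrench=(408,132,24,66))).items():
    for n,(x,y,w,h) in R.items():
        p,q=[cv2.cvtColor(k[cam]["img"][y:y+h,x:x+w],cv2.COLOR_RGB2GRAY).astype(np.float32) for k in(a,b)]
        s,_=cv2.phaseCorrelate(p,q,cv2.createHanningWindow((w,h),cv2.CV_32F))
        print(cam,n,"shift",np.round(s,2),"mad",abs(p-q).mean().round(1))
for k in(a,b):
    m=cv2.inRange(cv2.cvtColor(k["side"]["img"],cv2.COLOR_RGB2HSV),(12,60,120),(28,255,255));m[:170]=0
    n,_,st,ce=cv2.connectedComponentsWithStats(m);print([(st[i].tolist(),ce[i].round(1).tolist()) for i in range(1,n) if st[i,4]>40])
E
```

```text
side brush shift [ 1.05 -0.29] mad 6.6
side bottle shift [-0.04  0.07] mad 10.6
side wrench shift [-0.01  0.01] mad 2.3
side amber shift [0.01 0.  ] mad 3.5
side beaker shift [-0.02 -0.05] mad 4.1
side jar shift [-0.06  0.01] mad 3.0
side box shift [-0.04 -0.04] mad 3.6
side pot shift [0.04 0.03] mad 5.9
top brush shift [ 0.24 -4.75] mad 25.0
top bottle shift [-8.69  1.79] mad 31.2
top wrench shift [0.05 0.05] mad 4.2
[([431, 196, 26, 40, 550], [444.9, 217.1]), ([290, 235, 11, 11, 85], [294.9, 240.6]), ([267, 246, 19, 20, 178], [275.7, 255.9]), ([114, 261, 41, 39, 906], [129.9, 278.8])]
[([431, 196, 27, 40, 549], [445.5, 217.1]), ([113, 261, 42, 39, 984], [130.2, 279.3]), ([235, 273, 24, 25, 296], [246.3, 285.5])]
```

```bash
python3 -c "
from plant import robot
print(robot.job_done())"
```

```text
the job is handed in; nothing more can be done
None
```

I swept the three nuts off the bed into the waste tray with the brush and stood the brush back upright where it came from. I then pushed the rack against the side stop and along it under the guard, until it met the back stop. The job was handed in at about 30 s of the 67 s allowed, with the arm clear of everything.

**Nuts:** all three are in the tray, and the fingers never touched them. Two are standing on their sides rather than lying flat.

**Brush:** it is upright on the bench within about 1 px of its original place in the side image.

**Rack:** the push force rose at both stops (11 N at the side stop, 12 N at the back stop). A last nudge into the corner read about 25 N at the wrist.
- **Top image:** the near face measures x = 70.0–70.4 mm (target 70) and the left end y = 9.9–11.0 mm (target 10), square to about 0.3° along the near face.
- **Side image:** it gave x = 74–75 mm, but it also put the back stop's foot about 4–7 mm too far, so I took that as camera bias. It gave the left end as y = 8.9–9.5 mm.

**Checks that failed or disagreed:**
- The final picture could not be viewed because the 12-picture limit was used up, so the last checks are from image code only.
- The arm hid the brush and wash bottle in the last top image, so their top-view checks mean nothing. The side image shows the wash bottle and the other objects unmoved.
- The first attempt to tilt the tool near the base ran into joint limits, so I pushed upright first and tilted about 40° only near the guard. One move call of 21 rows was refused, so the next call turned the brush in place over the tray, without harm.

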